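Set the bamboo tray over the edge of the counter stand

ROBOT

A 6-joint arm with a two-finger parallel gripper is mounted at the origin on a cart in front of the work surface, level with it; the furniture and walls round the work are solid. World frame = base frame: x ahead of the robot, y to its left, z up, the work surface at z = 0. Lengths are in m, angles in rad, forces in N, time in s.
With the tool pointing down it reaches from about 0.275 to 0.875 m from the base axis. Payload 12.5 kg.
Tool frame: the origin (TCP) lies between the finger pads; the fingertips stand 25 mm ahead of it and the grasp point (between the pads) lies 6 mm ahead of it; z points along the fingers, y is the direction in which the jaws open and shut (so a half turn about z gives the same grasp; the last joint's range is limited). The gripper opens to 85 mm and grips with 20 to 120 N. Pads are 22 mm wide; open, the fingers measure 114 mm over their backs; the gripper's body (76 mm by 85 mm) begins 54 mm behind the grasp point. The pads swing forward as they close: fully open they stand 13 mm farther back than shut.
Start: joints at [1.184, 0.351, 1.652, -0, 1.139, -0.085], TCP at [0.163, 0.525, 0.256] pointing down, gripper open.
Joint ranges: [-2.75, 2.75], [-0.79, 2.1], [0.01, 2.65], [-1.57, 4.71], [0.07, 3.14], [-2.87, 2.87]. Speed limits (rad/s): [2.22, 2.22, 2.79, 3.14, 3.14, 3.14].

INTERFACE

Orientations are given as a unit quaternion [w, x, y, z].
In Python, from station import bot gives the robot as it stands.
- The arm moves only by the tool send_rows, never from a script. Its arguments are lists of equal length, an entry for each row: "delta_pos": the shift along the tool's x, y, z scaled (see below), a list of three; "rotation": the turn, a rotation vector about the tool's x, y, z scaled (see below), a list of three. A call has 1 to 8 rows; each row is the pose to reach, as a shift and turn from the pose commanded when the call began, along the tool's axes at that moment; what a row does not reach only later rows make up. The controller multiplies each number of a shift by 400 mm and each number of a turn by pi/4 rad. A row lasts 1/10 s, in which the tool goes at most 50 mm and 8.59 degrees, less where a joint would pass 70% of its speed; a pose out of reach is approached as far as the arm can. A call with a number of a shift or a turn outside -1 to 1 is refused whole. A call with a gripper value outside its range is refused whole. "fingers" is the finger opening in mm, from 0 to 85.4, set as the call begins (left out, the last holds). The fingers move at their own pace and stop on an object; "squeeze" is the grip in N (left out, the last holds). Time passes only in rows, so rows that repeat a pose let the fingers close. It gives the time, the measured TCP pose, the force and the opening at its end, in the units of the state.
- bot.sense(): the state, without advancing time (a new reading comes with each control period).
- bot.camera(name): name is "scene" or "side" or "wrist"; returns the picture (400x640x3 uint8, red, green, blue); there is no depth.
- bot.camera_info(name): a dict with "vfov" (degrees; the focal length in pixels is half the picture's height over the tangent of half this angle, whatever the lens; pixels are square), "cx", "cy" (the principal point, pixels), "D" ([k1, k2, p1, p2, k3] as OpenCV has them; the pictures are not rectified), "cam_to_world" (4x4, takes a point from camera to world coordinates). Camera axes: x right, y down, z forward; pixel columns grow to the right and rows downward; lengths in m; the calibration is good to about 2 mm. A picture is of the moment at which its call begins: read the wrist's pose just before it. camera_info takes no time and is no camera call; for the wrist camera it gives the pose at the moment of the call.
- bot.finish_job(): hands the job in, once; it reports no verdict.
Trained networks look in the newest picture that a camera, given by its name, has taken for a name from the list of things; names that differ only in an ending like _2 or _b are one class to them, and where a whole thing is asked for, a point or a joint stands for the part that bears it (a point fixed in the world has none). Each returns a list of dicts, best first, with "p" (0 to 1); they miss things now and then, are a little off and sometimes report something else, mostly with a low value. They report only what shows in the picture. A call takes as long as a camera call. They do not tell look-alikes from the thing itself.
- bot.search_frame(camera, target): "at" ([row, column] in pixels, amid what is visible of it).
- bot.trace(camera, target): "mask" (400x640 bool, what is visible of it) and "at" ([row, column] in pixels, amid what is visible of it).
The state is a dict: "time_s": time; "joint_pos": joint angles; "joint_vel": joint speeds; "tau": joint torques, N m; "tcp_pos": TCP position; "tool_rot": TCP orientation; "ft_force": force on the tool from outside, world axes, zero at the start; "ft_torque": the same for the moment, N m; "grip_width": finger opening in m.
Only numpy, scipy, OpenCV 4.12 (cv2) and the standard library are available. Lean on these libraries where they do the work, as an engineer would, in place of code of your own. Each camera call takes 0.05 s, during which the arm holds its last target.

TASK

Get the little bamboo tray ready to be picked up from the steel counter stand. First push the roll of labels that stands in its way sideways along the stand until it is up against the low rail at the left end; then slide the tray straight toward yourself until its long side sticks out 2 cm over the stand's front edge, parallel to that edge. Only push, do not lift or tip either of them, and leave the timer, the order pad, the marker and everything else where they are.

Things in the scene. Friction and masses are not known exactly. Their poses are not given: they have to be found in the camera images.
- stand: low fixed stand of plain dark grey steel on the worktop, 260 mm deep (its x) by 400 mm wide (its y), flat top 60 mm above the worktop; x points away from the robot, y to the left; the origin is the centre of its footprint at worktop height, so the front edge lies at x = -130 mm. Along its left end runs an upright rail, inner face at y = +190 mm, 25 mm high above the top, 10 mm thick. The other three edges have no lip
- tray: small flat bamboo tray (a plain rectangular board) lying loose on the stand, 70 mm (its x) by 140 mm (its y, the long sides) by 12 mm thick, 0.06 to 0.13 kg; origin at the centre of its underside; lies up to 0.2 rad askew to the stand at the start
- tray_front_left (a point): left lower corner of the tray's long side nearest the robot (x = -35 mm, y = +70 mm from the tray's origin); it should end 20 mm in front of the stand's front edge, at x = -150 mm in the stand's frame
- tray_front_right (a point): right lower corner of the same long side (x = -35 mm, y = -70 mm from the tray's origin); it too should end 20 mm in front of the stand's front edge
- roll: the white roll of labels standing on end on the stand, between the tray and the stand's front edge; 61 mm diameter, 40 mm tall, light (under 0.2 kg), loose; origin at the centre of its underside
- timer: round kitchen timer, red over white, 58 mm diameter and 46 mm tall, standing loose at the back of the stand near the rail; origin at the centre of its underside; a bystander, leave alone
- order_pad: blue notebook, 148 x 109 x 14 mm, lying on the worktop left of the stand; origin at the centre of its underside; a bystander
- marker: green and white marker pen, 135 mm long and 17 mm thick, lying on the worktop left of the stand; origin at the middle of its underside; a bystander
Mind the look-alikes: they are no part of the job. What is shaped like the roll but blue is not meant.

How it is judged:
By the outcome, as a careful person would: the job done as asked, in the order asked, and still so for the second after the job is handed in, with the robot touching nothing.
It also fails if it takes over 72 s, if anything falls off the work surface, if the arm or the gripper's body presses on something with over 40 N, if the wrist force passes 120 N, or if a joint passes its speed limit or range.

## Working session

There is one attempt and no reset: what is moved stays moved. The work goes in short steps, Python scripts to look and compute and a tool call to move; the robot and the scene stay as the last step left them, time stands still between calls to the robot, and variables do not carry over. Pictures are saved under pics/ and viewed, and the job is handed in when it is done.

Besides the shell and the picture viewer there is one more tool, called after "Emit:" in YAML: its name, and indented under it one key for each argument. send_rows: Moves the arm, as the interface text tells. Shifts and turns lie within -1 to 1; 1 stands for 400 mm of shift or pi/4 rad of turn. Its arguments: {"type":"object","properties":{"delta_pos":{"type":"array"},"rotation":{"type":"array"},"fingers":{"type":"number"},"squeeze":{"type":"number"}},"required":["delta_pos","rotation"]}

```bash
ls; mkdir -p pics; python3 - <<'E'
from station import bot
import cv2
s=bot.sense(); print(s)
for n in ["scene","side","wrist"]:
    im=bot.camera(n); cv2.imwrite(f"pics/{n}0.png",im[:,:,::-1]); print(n,bot.camera_info(n))
E
```

```text
pics
{'time_s': 0.0, 'joint_pos': array([ 1.18439044e+00,  3.51247490e-01,  1.65242921e+00, -2.28514347e-05,
        1.13909311e+00, -8.45760699e-02]), 'joint_vel': array([ 0.00012627, -0.00078325,  0.00050029,  0.00129753,  0.0001389 ,
       -0.00100207]), 'tau': array([-7.96789936e-05, -5.06084275e+01, -2.91409636e+01, -1.09052230e-04,
        4.44824153e-03, -5.08871972e-05]), 'tcp_pos': array([0.16335057, 0.52486535, 0.25575029]), 'tool_rot': array([-1.27238120e-04,  1.50337949e-01,  9.88634490e-01, -5.74750229e-04]), 'ft_force': array([0.2565271 , 0.3888555 , 0.37060232]), 'ft_torque': array([-0.05602473, -0.0221102 , -0.00716509]), 'grip_width': 0.0855429622449281}
scene {'vfov': 49.77523514677018, 'cx': 321.7774106060527, 'cy': 193.43894801306848, 'D': array([-0.11486044,  0.        ,  0.        ,  0.        ,  0.        ]), 'cam_to_world': array([[ 0.85624551, -0.38506734,  0.34433527,  0.12934868],
       [-0.51656589, -0.63591903,  0.57338179, -0.45728504],
       [-0.00182126, -0.66882743, -0.74341546,  0.87441224],
       [ 0.        ,  0.        ,  0.        ,  1.      
[... 153 characters left out ...]
0.        ]), 'cam_to_world': array([[ 0.61980721, -0.61297658,  0.48999871,  0.09222544],
       [-0.78461844, -0.47244134,  0.40146368, -0.22320182],
       [-0.01459218, -0.6332921 , -0.77377528,  0.75128959],
       [ 0.        ,  0.        ,  0.        ,  1.        ]])}
wrist {'vfov': 69.41865467032993, 'cx': 320.2606812144824, 'cy': 200.8449827511007, 'D': array([-0.02041391,  0.        ,  0.        ,  0.        ,  0.        ]), 'cam_to_world': array([[ 0.29609809,  0.9055125 ,  0.30392934,  0.08514762],
       [ 0.9551561 , -0.28015542, -0.09586327,  0.5498307 ],
       [-0.00165794,  0.31868489, -0.94785927,  0.37375514],
       [ 0.        ,  0.        ,  0.        ,  1.        ]])}
```

View pics/scene0.png

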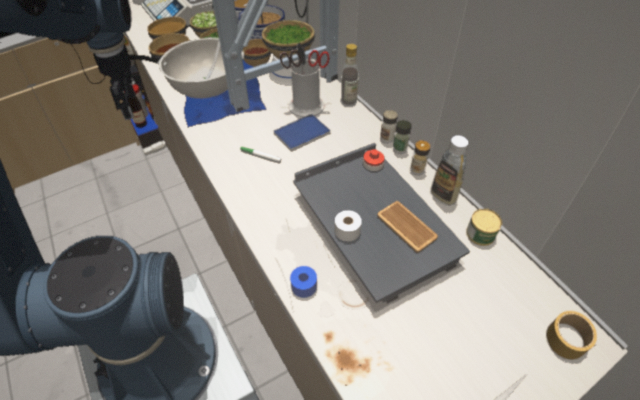

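View pics/side0.png

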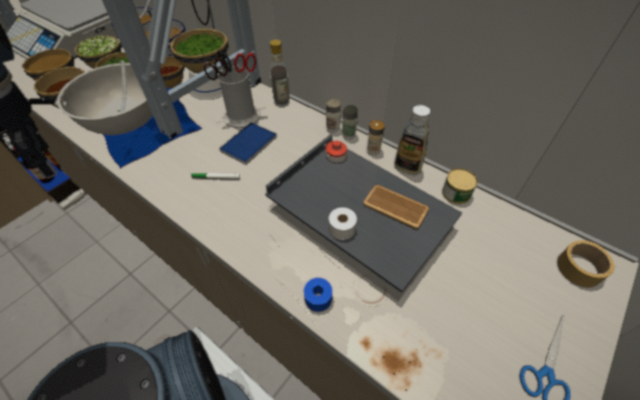

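View pics/wrist0.png

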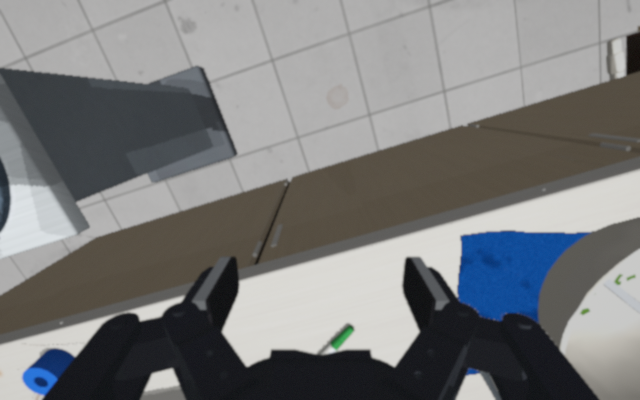

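The scene view shows the stand with the white roll at about (row 225, col 347), the tray at (225, 407) and the timer at (158, 374). A blue look-alike roll stands on the worktop at (282, 304). The side view agrees. Next I'll measure them.

```bash
cat > h.py <<'E'
from station import bot
import cv2, numpy as np
def K(i):
    f=200/np.tan(np.radians(i['vfov'])/2); return np.array([[f,0,i['cx']],[0,f,i['cy']],[0,0,1.]])
def unproj(i,px,z):  # px: Nx2 (col,row)
    px=np.asarray(px,float).reshape(-1,1,2)
    n=cv2.undistortPoints(px,K(i),np.array(i['D']),None,None).reshape(-1,2) 
    d=np.c_[n,np.ones(len(n))]@i['cam_to_world'][:3,:3].T; o=i['cam_to_world'][:3,3]
    t=(z-o[2])/d[:,2]; return o+d*t[:,None]
def proj(i,P):
    T=np.linalg.inv(i['cam_to_world']); r,_=cv2.Rodrigues(T[:3,:3])
    return cv2.projectPoints(np.asarray(P,float).reshape(-1,1,3),r,T[:3,3],K(i),np.array(i['D']))[0].reshape(-1,2)
E
python3 - <<'E'
from h import *
for c in ["scene","side"]:
    i=bot.camera_info(c); im=bot.camera(c); vis=im[:,:,::-1].copy()
    for t in ["stand","tray","roll","timer"]:
        r=bot.trace(c,t)
        for k,q in enumerate(r[:3]):
            m=q['mask'].astype(np.uint8); print(c,t,round(q['p'],2),np.round(q['at']),m.sum())
        if not r: continue
        np.save(f"pics/m_{c}_{t}.npy",r[0]['mask'])
        cs,_=cv2.findContours(r[0]['mask'].astype(np.uint8),cv2.RETR_EXTERNAL,cv2.CHAIN_APPROX_NONE)
        cv2.drawContours(vis,cs,-1,(0,255,0),1)
    for t,z in [("tray",.072)]:
        m=np.load(f"pics/m_{c}_{t}.npy"); p=np.argwhere(m)[:,::-1]
        cs,_=cv2.findContours(m.astype(np.uint8),cv2.RETR_EXTERNAL,cv2.CHAIN_APPROX_NONE)
        w=unproj(i,max(cs,key=len)[:,0],z)
        b=cv2.minAreaRect((w[:,:2]*1000).astype(np.float32)); print(t,b,cv2.boxPoints(b))
    cv2.imwrite(f"pics/{c}1.png",cv2.resize(vis[100:320,220:500],None,fx=2.8,fy=2.7))
print(bot.sense()['time_s'])
E
```

```text
scene tray 0.6 [225. 406.] 1498
scene roll 0.77 [282. 306.] 727
scene roll 0.63 [228. 349.] 711
scene timer 0.67 [164. 373.] 398
tray ((618.7794189453125, -26.92572021484375), (77.83500671386719, 143.3565216064453), 5.268230438232422) [[ 573.44495    40.876408]
 [ 586.60767  -101.87454 ]
 [ 664.1139    -94.727844]
 [ 650.9512     48.0231  ]]
side tray 0.85 [208. 394.] 1595
side roll 0.76 [295. 318.] 820
side roll 0.67 [222. 342.] 793
side timer 0.57 [153. 337.] 372
tray ((620.9239501953125, -26.559173583984375), (81.7989273071289, 143.87847900390625), 6.5139288902282715) [[ 572.1274     40.275818]
 [ 588.44965  -102.67383 ]
 [ 669.7205    -93.394165]
 [ 653.39825    49.55548 ]]
0.65
```

View pics/scene1.png

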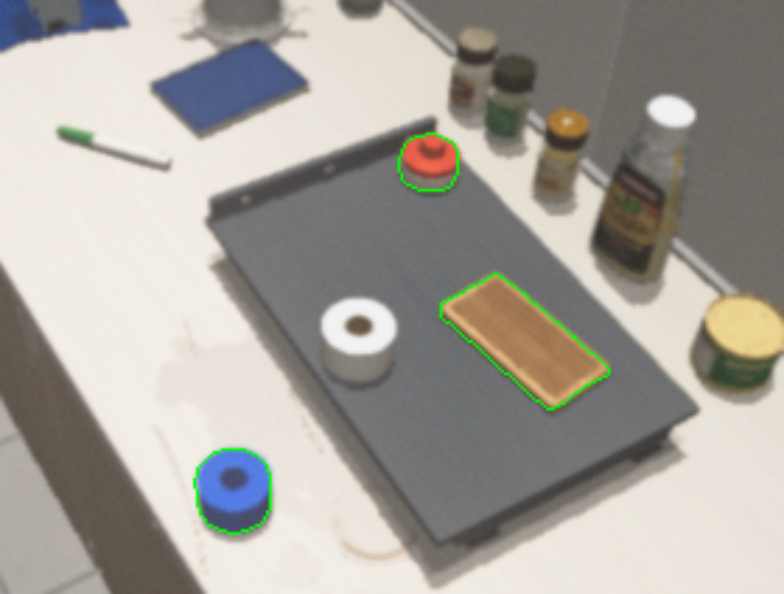

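View pics/side1.png

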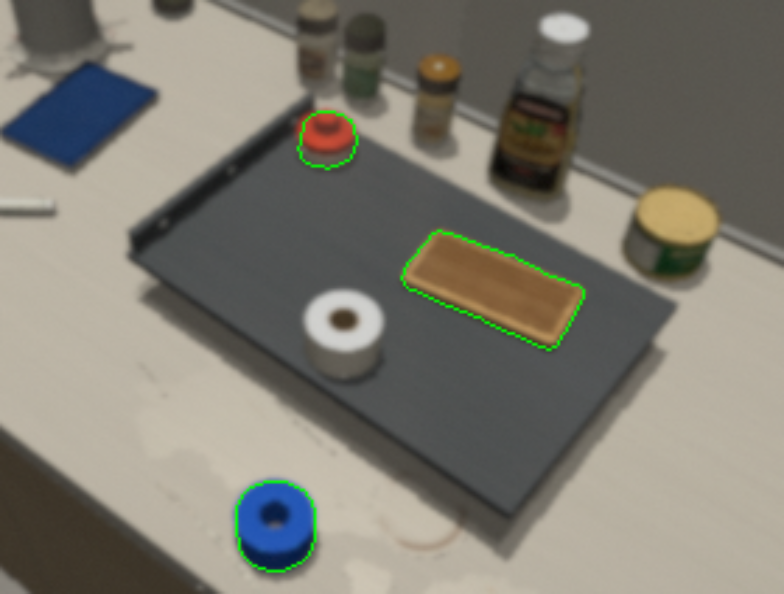

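```bash
python3 - <<'E'
from h import *
for c,pts in [("scene",dict(FL=(213,232),FR=(437,542),BR=(697,410))),("side",dict(FL=(131,258),FR=(508,516),BR=(676,308)))]:
    i=bot.camera_info(c)
    for k,(u,v) in pts.items(): print(c,k,np.round(unproj(i,[[220+u/2.8,100+v/2.7]],.06)[0]*1000,1))
    im=bot.camera(c)
    crop=im[200:310,310:450] if c=="scene" else im[190:300,290:430]
    cv2.imwrite(f"pics/{c}2.png",cv2.resize(crop[:,:,::-1],None,fx=5.5,fy=5.4,interpolation=cv2.INTER_CUBIC))
E
```

```text
scene FL [463.3 227.6  60. ]
scene FR [ 447.8 -146.4   60. ]
scene BR [ 702.4 -158.6   60. ]
side FL [463.8 241.5  60. ]
side FR [ 446.3 -146.6   60. ]
side BR [ 701.2 -159.1   60. ]
```

View pics/scene2.png

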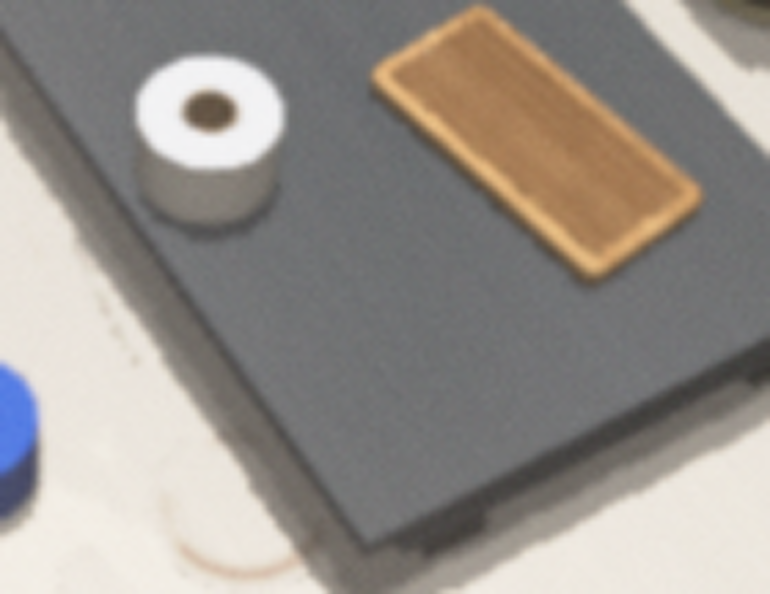

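View pics/side2.png

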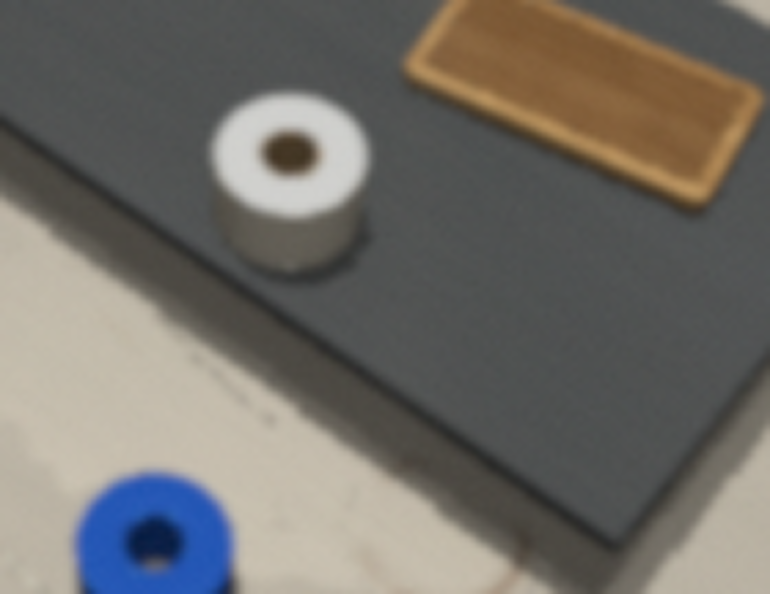

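```bash
cat >> h.py <<'E'
from scipy.ndimage import map_coordinates, gaussian_filter
from scipy.optimize import least_squares
def T2(p,xy):
    c,s=np.cos(p[2]),np.sin(p[2]); xy=np.asarray(xy); return np.c_[p[0]+c*xy[:,0]-s*xy[:,1],p[1]+s*xy[:,0]+c*xy[:,1]]
def edge_offsets(g,i,p,A,B,z,n=40,R=6,sign=None):
    a=np.linspace(0.02,.98,n)[:,None]; L=np.array(A)*(1-a)+np.array(B)*a
    P=proj(i,np.c_[T2(p,L),np.full(n,z)]); P2=proj(i,np.c_[T2(p,L+1e-3*np.array([-(B[1]-A[1]),B[0]-A[0]])/np.hypot(B[0]-A[0],B[1]-A[1])),np.full(n,z)])
    nn=P2-P; mm=np.linalg.norm(nn,axis=1); nn/=mm[:,None]
    s=np.arange(-R,R+.01,.1)
    X=P[:,None,:]+nn[:,None,:]*s[:,None]
    v=map_coordinates(g,[X[...,1],X[...,0]],order=3)
    d=np.gradient(v,s,axis=1)
    return s,v,d,mm
E
python3 - <<'E'
from h import *
p=np.array([.4545+.13+.0, .045,-.046])
# origin guess: FR = c + R(-.13,-.2)
c,s=np.cos(p[2]),np.sin(p[2]); R=np.array([[c,-s],[s,c]])
o=np.array([.447,-.1465])-R@np.array([-.13,-.2]); p[:2]=o; print(p)
E=[("front",(-.13,-.15),(-.13,.15)),("back",(.13,-.18),(.13,.05)),("right",(-.11,-.2),(.11,-.2))]
for cn in ["scene","side"]:
    i=bot.camera_info(cn); g=gaussian_filter(bot.camera(cn).astype(float).mean(2),.6)
    for n,A,B in E:
        s,v,d,mm=edge_offsets(g,i,p,A,B,.06)
        print(cn,n,"px/mm",mm.mean().round(2)); print(np.round(v.mean(0)[::5]).astype(int)); 
        vv=np.median(d,0); print("max",s[vv.argmax()],vv.max(),"min",s[vv.argmin()],vv.min())
E
```

```text
[ 0.58605924  0.04731055 -0.046     ]
scene front px/mm 0.41
[117 117 117 117 117 118 118 119 118 115 109 102  96  93  93  97 102 106
 109 110 110 111 112 115 118]
max 1.6999999999999726 9.4445100744349 min -0.6000000000000192 -14.317365084383676
scene back px/mm 0.35
[220 222 223 223 223 223 223 223 222 218 211 198 180 159 140 125 117 113
 111 111 111 111 111 111 111]
max -6.0 0.532229104085646 min 0.39999999999997726 -42.1754223006316
scene right px/mm 0.44
[105 102  99  94  90  85  82  79  77  76  76  80  86  95 104 110 114 115
 116 116 116 116 116 116 116]
max 0.19999999999997797 19.480349830272484 min -4.200000000000006 -14.316736305117262
side front px/mm 0.41
[81 81 81 81 81 82 82 81 79 75 69 62 55 52 52 56 61 65 68 70 71 72 72 72
 72]
max 1.899999999999972 10.138277118282701 min -0.6000000000000192 -14.33925075475498
side back px/mm 0.31
[130 134 139 144 149 155 160 164 165 161 154 142 128 112  99  90  85  82
  81  81  81  81  81  81  81]
max -4.300000000000006 11.989400943915463 min -2.1316282072803006e-14 -31.219710301197917
side right px/mm 0.48
[119 118 116 114 111 107 101  95  88  81  76  72  71  73  75  78  80  81
  82  82  82  82  82  82  82]
max 0.6999999999999762 8.336154113057356 min -2.5000000000000124 -13.88117820304069
```

```bash
python3 - <<'E'
from h import *
p=np.array([.5861,.0473,-.046])
E=[("front",(-.13,-.18),(-.13,.18),-1),("back",(.13,-.18),(.13,.05),-1),("right",(-.11,-.2),(.11,-.2),1)]
G={c:(bot.camera_info(c),gaussian_filter(bot.camera(c).astype(float).mean(2),.6)) for c in ["scene","side"]}
for it in range(5):
    A_=[];b_=[]
    for cn,(i,g) in G.items():
        for n,A,B,sg in E:
            s,v,d,mm=edge_offsets(g,i,p,A,B,.06,R=3)
            off=s[(sg*d).argmax(1)]/mm*1e-3   # m along normal in stand frame
            a=np.linspace(.02,.98,40)[:,None]; L=np.array(A)*(1-a)+np.array(B)*a
            D=np.array(B)-A; nn=np.array([-D[1],D[0]])/np.hypot(*D)
            med=np.median(off); ok=abs(off-med)<.006
            if it==4: print(cn,n,"med off mm",med*1e3, "slope",np.polyfit(a[ok,0]*np.hypot(*D),off[ok],1)[0])
            for l,o in zip(L[ok],off[ok]):
                A_.append([nn[0],nn[1],nn[0]*-l[1]+nn[1]*l[0]]); b_.append(o)
    x=least_squares(lambda q:np.array(A_)@q-b_,np.zeros(3),loss='soft_l1',f_scale=.001).x
    c,sn=np.cos(p[2]),np.sin(p[2]); p+= [c*x[0]-sn*x[1],sn*x[0]+c*x[1],x[2]]
    print(p)
np.save("stand.npy",p)
# tray + roll from both cameras
for cn,(i,g) in G.items():
    pts=[(-.13,.2),(-.13,-.2),(.13,-.2),(.13,.2)]
    im=bot.camera(cn)[:,:,::-1].copy(); im=cv2.resize(im[100:320,220:500],None,fx=2.8,fy=2.7)
    q=proj(i,np.c_[T2(p,pts),np.full(4,.06)]); q=(q+.5-[220,100])*[2.8,2.7]
    cv2.polylines(im,[q.astype(int)],True,(0,255,255),1); 
    q=proj(i,np.c_[T2(p,[(-.13,.19),(.13,.19)]),[.06,.06]]); q=(q+.5-[220,100])*[2.8,2.7];cv2.polylines(im,[q.astype(int)],False,(0,0,255),1)
    cv2.imwrite(f"pics/{cn}3.png",im)
E
```

```text
[ 0.58677118  0.04848752 -0.04925705]
[ 0.586772    0.04847556 -0.04943519]
[ 0.58677099  0.04847122 -0.04935389]
[ 0.58676634  0.04847599 -0.04935083]
scene front med off mm -0.9704261365167032 slope 0.0013945195324409326
scene back med off mm 1.4216853930916156 slope 0.005557652843786292
scene right med off mm -0.4595027484516656 slope 0.008019778333876567
side front med off mm -0.9971433553056103 slope 0.0024217884913416473
side back med off mm 0.7902302751496277 slope 0.00405394396494489
side right med off mm 0.40887832560650816 slope 0.016981482049184822
[ 0.58677354  0.04847649 -0.0493851 ]
```

View pics/scene3.png

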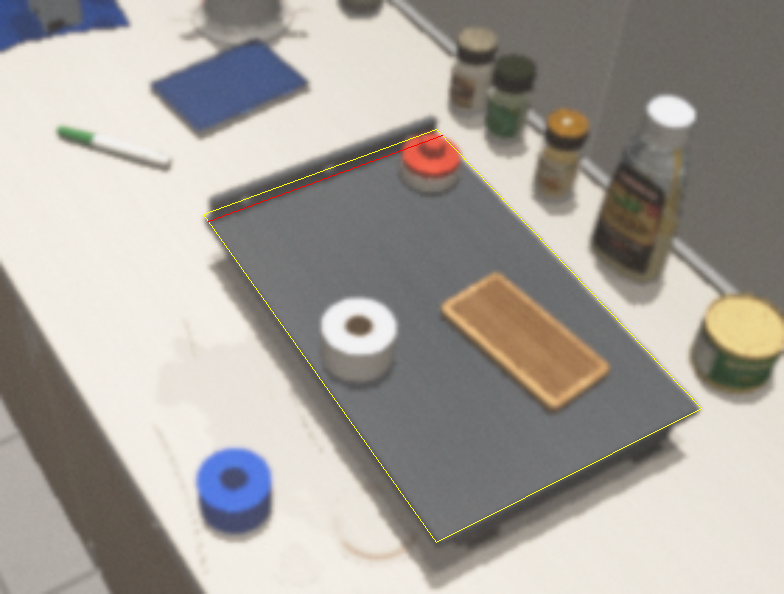

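```bash
cat >> h.py <<'E'
def fit_stand(G,p,verbose=False):
    E=[("front",(-.13,-.18),(-.13,.18),-1),("back",(.13,-.18),(.13,.05),-1),("right",(-.11,-.2),(.11,-.2),1)]
    p=np.array(p)
    for it in range(5):
        A_=[];b_=[]
        for cn,(i,im) in G.items():
            g=gaussian_filter(im.astype(float).mean(2),.6)
            for n,A,B,sg in E:
                s,v,d,mm=edge_offsets(g,i,p,A,B,.06,R=3)
                off=s[(sg*d).argmax(1)]/mm*1e-3
                a=np.linspace(.02,.98,40)[:,None]; L=np.array(A)*(1-a)+np.array(B)*a
                D=np.array(B)-A; nn=np.array([-D[1],D[0]])/np.hypot(*D)
                ok=abs(off-np.median(off))<.004
                for l,o in zip(L[ok],off[ok]):
                    A_.append([nn[0],nn[1],nn[0]*-l[1]+nn[1]*l[0],-1 if n=="front" else 1]); b_.append(o)
        r=least_squares(lambda q:np.array(A_)@q-b_,np.zeros(4),loss='soft_l1',f_scale=.001,x_scale=[.001,.001,.005,.001]); x=r.x
        c,sn=np.cos(p[2]),np.sin(p[2]); p=p+[c*x[0]-sn*x[1],sn*x[0]+c*x[1],x[2]]
    return p,x[3]
def contour(m):
    cs,_=cv2.findContours(m.astype(np.uint8),cv2.RETR_EXTERNAL,cv2.CHAIN_APPROX_NONE); return max(cs,key=len)[:,0].astype(float)
def hullfit(cams,pts3,p0,nyaw=True,loss='soft_l1'):
    # cams: list of (info, contour px); pts3 local
    def res(q):
        out=[]
        P=np.c_[T2([q[0],q[1],q[2] if nyaw else 0],pts3[:,:2]),pts3[:,2]]
        for i,c in cams:
            h=cv2.convexHull(proj(i,P).astype(np.float32))
            out+= [cv2.pointPolygonTest(h,(float(a),float(b)),True)-q[3] for a,b in c]
        return np.array(out)
    r=least_squares(res,list(p0)+[0.],loss=loss,f_scale=.5,x_scale=[.005,.005,.05,1],diff_step=1e-4)
    return r.x,np.sqrt(np.mean(r.fun**2))
X,Y=np.meshgrid([-.035,.035],[-.07,.07]); TRAY=np.array([[x,y,z] for x in(-.035,.035) for y in(-.07,.07) for z in(.06,.072)])
def cyl(r,h,z0=.06,n=48):
    a=np.linspace(0,2*np.pi,n,endpoint=False); return np.array([[r*np.cos(t),r*np.sin(t),z] for t in a for z in(z0,z0+h)])
def tray_mask(im):
    h=im.astype(int); m=((h[...,0]-h[...,2])>25)&(h[...,0]-h[...,1]>8)
    return m
def comp(m,rc,win=60):
    n,l,st,ce=cv2.connectedComponentsWithStats(m.astype(np.uint8)); 
    ids=[k for k in range(1,n) if st[k,4]>80]; k=min(ids,key=lambda k:np.hypot(*(ce[k]-np.array(rc)[::-1]))); return l==k
def stand_local(p,xy):
    c,s=np.cos(p[2]),np.sin(p[2]); d=np.asarray(xy)-p[:2]; return np.array([c*d[0]+s*d[1],-s*d[0]+c*d[1]])
E
cat > meas.py <<'E'
from h import *
import sys
G={c:(bot.camera_info(c),bot.camera(c)) for c in ["scene","side"]}
p,e=fit_stand(G,[.5868,.0485,-.047]); print("stand",p,"inset",e)
np.save("stand.npy",p)
rc={}
for what,r0,model,p0 in [("tray",{"scene":(225,407),"side":(207,396)},TRAY,(.618,-.027,.08)),("roll",{"scene":(226,348),"side":(223,343)},cyl(.0305,.04),(.54,.03,0)),("timer",{"scene":(160,374),"side":(152,336)},cyl(.029,.046),(.69,.2,0))]:
    each={}
    for cn,(i,im) in G.items():
        k=bot.trace(cn,what)
        if not k: print("no",what,cn); continue
        b=min(k,key=lambda q:np.hypot(*(np.array(q['at'])-r0[cn])))
        each[cn]=(i,contour(b['mask']))
    for sel in (list(each),)+tuple([c] for c in each):
        x,rm=hullfit([each[c] for c in sel],model,p0,nyaw=what=="tray")
        print(what,sel,x[:4].round(4),"rms",rm.round(2),"local",stand_local(p,x[:2]).round(4),"relyaw",(x[2]-p[2]).round(3) if what=="tray" else "")
print(bot.sense()['time_s'])
E
python3 meas.py
```

```text
stand [ 0.58656808  0.04736047 -0.04527357] inset 0.0011222618436851231
tray ['scene', 'side'] [ 0.6236 -0.0257  0.0989  0.7381] rms 0.67 local [ 0.0403 -0.0713] relyaw 0.144
tray ['scene'] [ 0.6222 -0.0257  0.0808  0.4679] rms 0.6 local [ 0.0389 -0.0714] relyaw 0.126
tray ['side'] [ 0.6244 -0.0259  0.1091  0.9092] rms 0.41 local [ 0.0411 -0.0714] relyaw 0.154
roll ['scene', 'side'] [ 0.4969  0.0381 -0.1266  0.2412] rms 0.51 local [-0.0892 -0.0133] relyaw 
roll ['scene'] [ 0.4962  0.0389 -0.     -0.0045] rms 0.43 local [-0.0899 -0.0126] relyaw 
roll ['side'] [ 0.4973  0.0377 -0.      0.4044] rms 0.32 local [-0.0887 -0.0137] relyaw 
timer ['scene', 'side'] [ 0.6742  0.1836 -0.      2.3881] rms 1.15 local [0.0814 0.1401] relyaw 
timer ['scene'] [ 0.6741  0.1823 -0.      2.4027] rms 1.01 local [0.0813 0.1388] relyaw 
timer ['side'] [0.674  0.1847 0.     2.3517] rms 1.21 local [0.0811 0.1412] relyaw 
1.45
```

```bash
cat > go.py <<'E'
from h import *
from scipy.spatial.transform import Rotation as Ro
import sys
# usage: go.py frame x y z [yaw_of_tool_y local]   (frame L = stand local, z of TCP)
p=np.load("stand.npy"); s=bot.sense(); 
q=s['tool_rot']; R=Ro.from_quat([q[1],q[2],q[3],q[0]])
lx,ly,z,yw=map(float,sys.argv[1:5])
w=np.r_[T2(p,[(lx,ly)])[0],z]
ang=p[2]+yw; ty=np.array([np.cos(ang),np.sin(ang),0]); tz=np.array([0,0,-1.]); tx=np.cross(ty,tz)
G=Ro.from_matrix(np.c_[tx,ty,tz])
print("t",s['time_s'],"tcp",s['tcp_pos'].round(4),"local",stand_local(p,s['tcp_pos'][:2]).round(4),"F",s['ft_force'].round(1),"goal world",w.round(4))
d=R.inv().apply(w-s['tcp_pos'])/.4; r=(R.inv()*G).as_rotvec()/(np.pi/4)
print("units dpos",d.round(4),"rot",r.round(4), "yaw_local_now", np.arctan2(*R.as_matrix()[[1,0],1])-p[2])
E
python3 go.py -0.089 -0.095 0.20 0
```

```text
t 1.45 tcp [0.1635 0.5251 0.2563] local [-0.4443  0.4581] F [-0.4  1.  -1.1] goal world [ 0.4934 -0.0435  0.2   ]
units dpos [-1.2101 -1.1121  0.1407] rot [-0.     -0.      1.6733] yaw_local_now 1.3142107364749092
```

Emit:
send_rows:
  delta_pos:
    - [-0.6,-0.55,0]
    - [-0.6,-0.55,0]
    - [-0.6,-0.55,0]
    - [-0.6,-0.55,0]
    - [-0.6,-0.55,0]
    - [-0.6,-0.55,0]
    - [-0.6,-0.55,0]
    - [-0.6,-0.55,0]
  rotation:
    - [0,0,0.85]
    - [0,0,0.85]
    - [0,0,0.85]
    - [0,0,0.85]
    - [0,0,0.85]
    - [0,0,0.85]
    - [0,0,0.85]
    - [0,0,0.85]
  fingers: 40

```text
time_s: 2.25
tcp_pos: [0.3284, 0.2417, 0.2565]
tool_rot: [0.0, 0.468, 0.884, 0.0]
ft_force: [1.0, 0.2, 0.5]
grip_width: 0.0403
```

```bash
python3 go.py -0.089 -0.095 0.20 0
```

```text
t 2.25 tcp [0.3284 0.2417 0.2565] local [-0.2667  0.1824] F [1.  0.2 0.5] goal world [ 0.4934 -0.0435  0.2   ]
units dpos [-0.8213 -0.0605  0.1416] rot [8.000e-04 4.000e-04 8.189e-01] yaw_local_now 0.6431371518150911
```

Emit:
send_rows:
  delta_pos:
    - [-0.82,-0.06,0.14]
    - [-0.82,-0.06,0.14]
    - [-0.82,-0.06,0.14]
    - [-0.82,-0.06,0.14]
    - [-0.82,-0.06,0.14]
    - [-0.82,-0.06,0.14]
    - [-0.82,-0.06,0.14]
    - [-0.82,-0.06,0.14]
  rotation:
    - [0,0,0.82]
    - [0,0,0.82]
    - [0,0,0.82]
    - [0,0,0.82]
    - [0,0,0.82]
    - [0,0,0.82]
    - [0,0,0.82]
    - [0,0,0.82]

```text
time_s: 3.05
tcp_pos: [0.4945, -0.0425, 0.1994]
tool_rot: [-0.0, 0.723, 0.691, -0.0]
ft_force: [-0.3, 0.6, 0.6]
grip_width: 0.0399
```

```bash
python3 go.py -0.089 -0.095 0.20 0; python3 go.py -0.089 -0.095 0.11 0;  python3 - <<'E'
from h import *
for c in ["wrist","side"]:
    cv2.imwrite(f"pics/{c}5.png",bot.camera(c)[:,:,::-1])
E
```

```text
t 3.05 tcp [ 0.4945 -0.0425  0.1994] local [-0.0879 -0.0939] F [-0.3  0.6  0.6] goal world [ 0.4934 -0.0435  0.2   ]
units dpos [-0.0028 -0.0026 -0.0014] rot [-0.0003  0.0003 -0.0002] yaw_local_now -0.00012014821423488725
t 3.05 tcp [ 0.4945 -0.0425  0.1994] local [-0.0879 -0.0939] F [-0.3  0.6  0.6] goal world [ 0.4934 -0.0435  0.11  ]
units dpos [-0.0027 -0.0026  0.2236] rot [-0.0003  0.0003 -0.0002] yaw_local_now -0.00012014821423488725
```

View pics/wrist5.png

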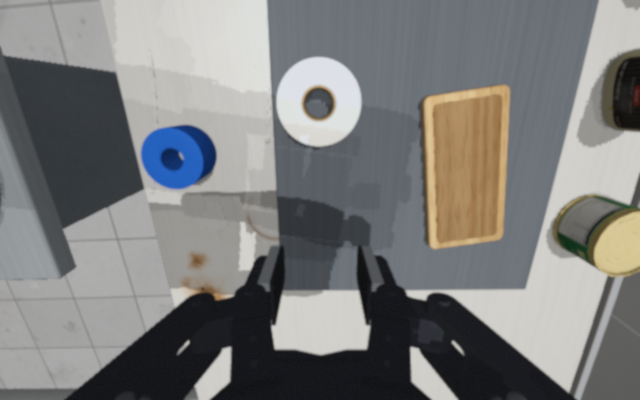

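View pics/side5.png

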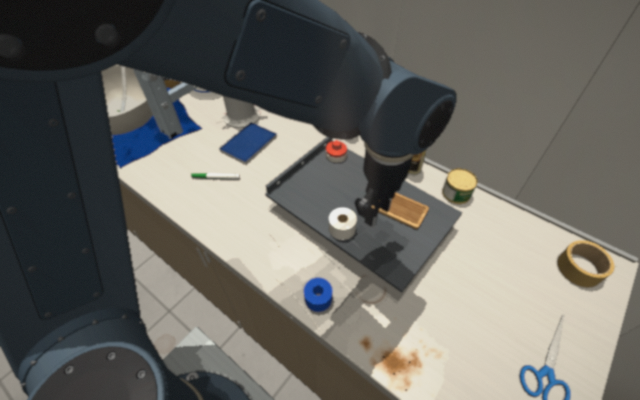

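```bash
python3 - <<'E'
from h import *
i=bot.camera_info("wrist"); p=np.load("stand.npy")
def L(px,z): 
    return [stand_local(p,w[:2]).round(4).tolist() for w in unproj(i,px,z)]
print("tray",L([(424,98),(509,86),(503,240),(430,248)],.072))
print("roll top c",L([(319,101.5)],.10))
print("front edge",L([(268,10),(272,100),(277,270)],.06),"right edge",L([(290,290),(520,290)],.06),"back",L([(597,10),(530,280)],.06))
E
```

```text
tray [[-0.0063, -0.0041], [0.0611, 0.0057], [0.084, -0.1304], [0.0153, -0.1389]]
roll top c [[-0.0907, -0.0074]]
front edge [[-0.1306, 0.0605], [-0.1306, -0.006], [-0.1338, -0.171]] right edge [[-0.1212, -0.1952], [0.1234, -0.1952]] back [[0.1281, 0.0637], [0.1313, -0.1829]]
```

Emit:
send_rows:
  delta_pos:
    - [0,-0.004,0.1]
    - [0,-0.004,0.2]
    - [0,-0.004,0.25]
    - [0,-0.004,0.266]
    - [0,-0.004,0.266]
  rotation:
    - [0,0,0]
    - [0,0,0]
    - [0,0,0]
    - [0,0,0]
    - [0,0,0]

```text
time_s: 3.65
tcp_pos: [0.4912, -0.0392, 0.0939]
tool_rot: [-0.0, 0.722, 0.692, -0.0]
ft_force: [-0.4, -0.8, -0.0]
grip_width: 0.0399
```

```bash
python3 go.py -0.0895 0.1245 0.092 0;  python3 - <<'E'
from h import *
for c in ["wrist","scene"]:
    im=bot.camera(c)[:,:,::-1]
    if c=="scene": im=cv2.resize(im[120:300,280:480],None,fx=3.3,fy=3.3,interpolation=cv2.INTER_CUBIC)
    cv2.imwrite(f"pics/{c}6.png",im)
E
```

```text
t 3.65 tcp [ 0.4912 -0.0392  0.0939] local [-0.0914 -0.0908] F [-0.4 -0.8 -0. ] goal world [0.5028 0.1758 0.092 ]
units dpos [0.5382 0.0067 0.0049] rot [-0.0009 -0.0002  0.005 ] yaw_local_now 0.003917345063156677
```

View pics/wrist6.png

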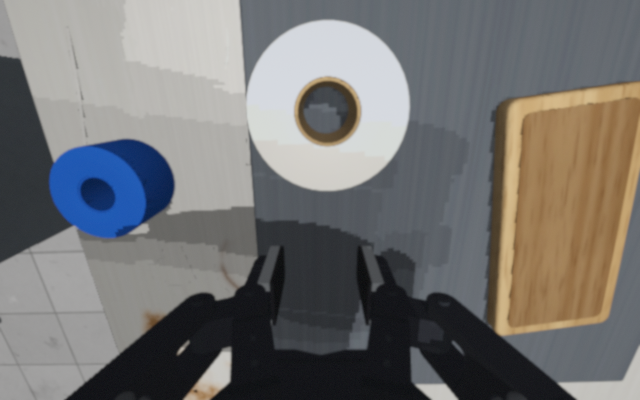

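View pics/scene6.png

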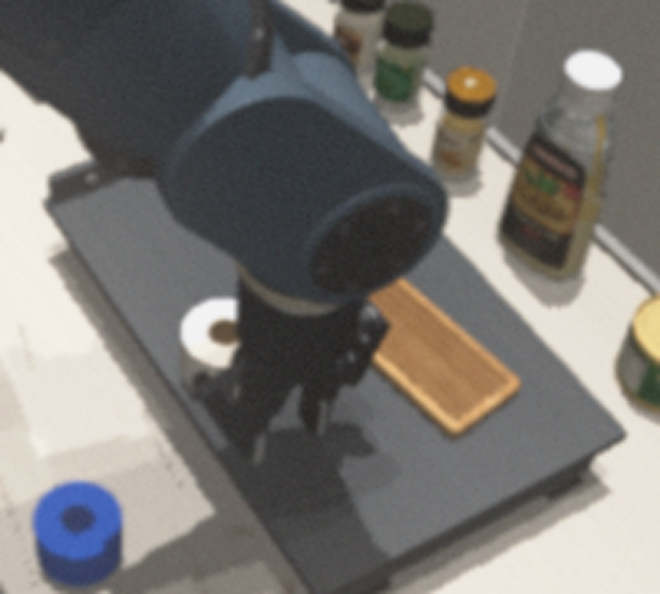

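Emit:
send_rows:
  delta_pos:
    - [0.04,0.009,0.005]
    - [0.07,0.009,0.005]
    - [0.095,0.009,0.005]
    - [0.12,0.009,0.005]
    - [0.145,0.009,0.005]
    - [0.17,0.009,0.005]
    - [0.195,0.009,0.005]
    - [0.22,0.009,0.005]
  rotation:
    - [0,0,0.005]
    - [0,0,0.005]
    - [0,0,0.005]
    - [0,0,0.005]
    - [0,0,0.005]
    - [0,0,0.005]
    - [0,0,0.005]
    - [0,0,0.005]

```text
time_s: 4.55
tcp_pos: [0.4988, 0.0483, 0.0919]
tool_rot: [0.0, 0.723, 0.69, -0.0]
ft_force: [-0.7, -0.3, 1.2]
grip_width: 0.0404
```

```bash
python3 go.py -0.0885 0.1245 0.092 0;  python3 - <<'E'
from h import *
for c in ["wrist"]:
    im=bot.camera(c)[:,:,::-1]
    cv2.imwrite(f"pics/{c}7.png",im)
E
```

```text
t 4.55 tcp [0.4988 0.0483 0.0919] local [-0.0877 -0.003 ] F [-0.7 -0.3  1.2] goal world [0.5038 0.1757 0.092 ]
units dpos [ 3.188e-01 -2.400e-03 -2.000e-04] rot [ 0.      0.0001 -0.0016] yaw_local_now -0.0012866632948639184
```

View pics/wrist7.png

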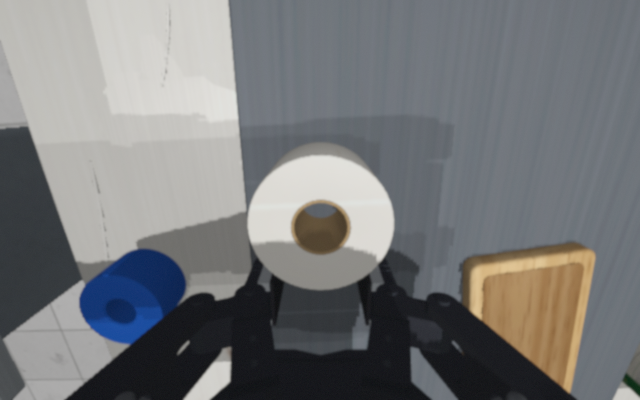

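```bash
cat > rollw.py <<'E'
from h import *
p=np.load("stand.npy")
s=bot.sense(); im=bot.camera("wrist"); i=bot.camera_info("wrist")
r=bot.trace("wrist","roll"); r=[q for q in r]
for q in r: print(q['p'],q['at'])
c=[q for q in r if im[int(q['at'][0])-0:int(q['at'][0])+1].size][0:0]
best=min(r,key=lambda q:abs(q['at'][1]-320))
x,rm=hullfit([(i,contour(best['mask']))],cyl(.0305,.04),(*T2(p,[stand_local(p,s['tcp_pos'][:2])+[0,.034]])[0],0),nyaw=False)
print("tcp local",stand_local(p,s['tcp_pos'][:2]).round(4),"roll local",stand_local(p,x[:2]).round(4),"off",x[3].round(2),"rms",rm.round(2))
E
python3 rollw.py
```

```text
0.58 [219.9, 321.5]
0.56 [295.2, 131.1]
tcp local [-0.0878 -0.002 ] roll local [-0.0875  0.0319] off 0.82 rms 0.39
```

Emit:
send_rows:
  delta_pos:
    - [0.03,-0.002,0]
    - [0.06,-0.002,0]
    - [0.09,-0.002,0]
    - [0.12,-0.002,0]
    - [0.15,-0.002,0]
    - [0.18,-0.002,0]
    - [0.205,-0.002,0]
    - [0.23,-0.002,0]
  rotation:
    - [0,0,-0.001]
    - [0,0,-0.001]
    - [0,0,-0.001]
    - [0,0,-0.001]
    - [0,0,-0.001]
    - [0,0,-0.001]
    - [0,0,-0.001]
    - [0,0,-0.001]

```text
time_s: 5.5
tcp_pos: [0.5022, 0.1404, 0.0919]
tool_rot: [-0.0, 0.723, 0.691, -0.0]
ft_force: [0.6, 0.2, -0.0]
grip_width: 0.0401
```

```bash
python3 go.py -0.0885 0.1245 0.092 0; python3 rollw.py; python3 - <<'E'
from h import *
for c in ["wrist"]:
    im=bot.camera(c)[:,:,::-1]
    cv2.imwrite(f"pics/{c}8.png",im)
E
```

```text
t 5.5 tcp [0.5022 0.1404 0.0919] local [-0.0885  0.0891] F [ 0.6  0.2 -0. ] goal world [0.5038 0.1757 0.092 ]
units dpos [ 0.0885 -0.0001 -0.0003] rot [-0.0001  0.0001 -0.0004] yaw_local_now -0.00031347417895997987
0.7 [222.5, 320.7]
tcp local [-0.0885  0.0891] roll local [-0.0881  0.1241] off 0.81 rms 0.37
```

View pics/wrist8.png

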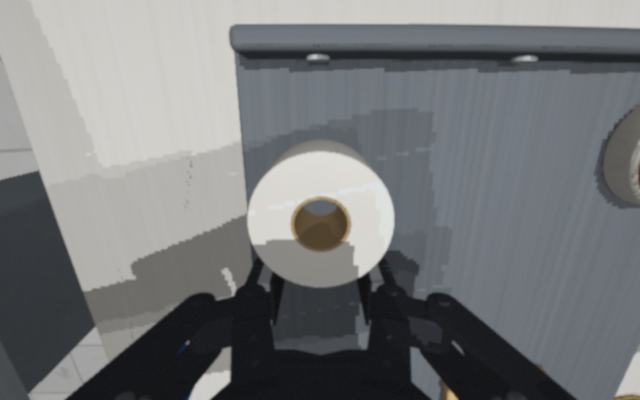

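```bash
python3 - <<'E'
from h import *
p=np.load("stand.npy"); i=bot.camera_info("wrist")
for z,px in [(.085,[(320,54),(560,55)]),(.06,[(320,68),(420,67),(560,68)]),(.085,[(320,27),(560,28)])]:
    print(z,[stand_local(p,w[:2]).round(4).tolist() for w in unproj(i,px,z)])
im=bot.camera("wrist"); print(im[15:85:2,400].astype(int).sum(1)//3, im[15:85:2,318].astype(int).sum(1)//3)
E
```

```text
0.085 [[-0.0885, 0.1898], [0.0066, 0.1903]]
0.06 [[-0.0885, 0.1874], [-0.0409, 0.1881], [0.027, 0.1884]]
0.085 [[-0.0885, 0.1991], [0.0042, 0.1998]]
[203 202 203 187 114 111 114 117 118 119 120 119 120 115 103  92  78  53
  39  35  37  48  66  75  80  79  78  92 118 120 120 120 120 120 119] [202 202 201 179 113 113 117 119 119 119 120 122 121 113  89  90  77  53
  57 134 154 124  75  59  61  77  80  96 121 122 121 121 121 122 122]
```

Emit:
send_rows:
  delta_pos:
    - [0.02,0,0]
    - [0.04,0,0]
    - [0.055,0,0]
    - [0.07,0,0]
    - [0.078,0,0]
    - [0.084,0,0]
    - [0.087,0,0]
    - [0.087,0,0]
  rotation:
    - [0,0,0]
    - [0,0,0]
    - [0,0,0]
    - [0,0,0]
    - [0,0,0]
    - [0,0,0]
    - [0,0,0]
    - [0,0,0]

```text
time_s: 6.5
tcp_pos: [0.5038, 0.1743, 0.0919]
tool_rot: [0.0, 0.723, 0.691, 0.0]
ft_force: [-0.3, -0.6, -0.3]
grip_width: 0.0397
```

```bash
python3 go.py -0.0885 0.1255 0.092 0; python3 rollw.py; python3 - <<'E'
from h import *
for c in ["wrist"]:
    im=bot.camera(c)[:,:,::-1]
    cv2.imwrite(f"pics/{c}9.png",im)
E
```

```text
t 6.5 tcp [0.5038 0.1743 0.0919] local [-0.0884  0.1231] F [-0.3 -0.6 -0.3] goal world [0.5038 0.1767 0.092 ]
units dpos [ 0.0061 -0.0003 -0.0003] rot [ 0.0001 -0.     -0.0006] yaw_local_now -0.00047206521764119047
0.84 [393.3, 197.0]
0.57 [220.1, 319.8]
tcp local [-0.0884  0.1231] roll local [-0.088   0.1572] off 1.0 rms 0.48
```

View pics/wrist9.png

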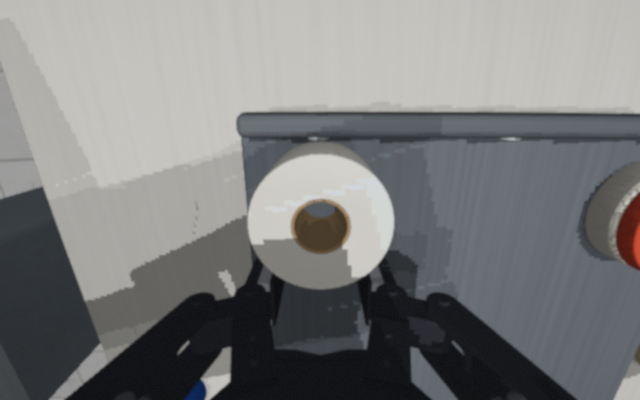

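Emit:
send_rows:
  delta_pos:
    - [0.003,0,0]
    - [0.006,0,0]
    - [0.006,0,0]
  rotation:
    - [0,0,0]
    - [0,0,0]
    - [0,0,0]

```text
time_s: 6.95
tcp_pos: [0.504, 0.1767, 0.0919]
tool_rot: [0.0, 0.723, 0.691, 0.0]
ft_force: [-0.6, -0.3, 0.4]
grip_width: 0.0403
```

Emit:
send_rows:
  delta_pos:
    - [0.002,0,0]
    - [0.002,0,0]
  rotation:
    - [0,0,0]
    - [0,0,0]

```text
time_s: 7.15
tcp_pos: [0.504, 0.1775, 0.0919]
tool_rot: [-0.0, 0.723, 0.691, -0.0]
ft_force: [0.6, 0.2, 0.3]
grip_width: 0.0401
```

Emit:
send_rows:
  delta_pos:
    - [0.0025,0,0]
    - [0.0025,0,0]
  rotation:
    - [0,0,0]
    - [0,0,0]

```text
time_s: 7.35
tcp_pos: [0.5041, 0.1785, 0.0919]
tool_rot: [0.0, 0.723, 0.691, 0.0]
ft_force: [0.2, -0.0, -0.2]
grip_width: 0.04
```

```bash
python3 go.py -0.0885 0.1275 0.092 0; python3 rollw.py; python3 - <<'E'
from h import *
im=bot.camera("wrist")[:,:,::-1]
cv2.imwrite("pics/wrist10.png",cv2.resize(im[90:310,200:440],None,fx=3,fy=2.7))
E
```

```text
t 7.35 tcp [0.5041 0.1785 0.0919] local [-0.0884  0.1273] F [ 0.2 -0.  -0.2] goal world [0.5039 0.1787 0.092 ]
units dpos [ 0.0005 -0.0003 -0.0002] rot [ 0.0001 -0.     -0.0006] yaw_local_now -0.0004385844200319386
0.88 [220.5, 319.8]
0.67 [391.0, 195.5]
tcp local [-0.0884  0.1273] roll local [-0.0881  0.1612] off 0.82 rms 1.38
```

View pics/wrist10.png

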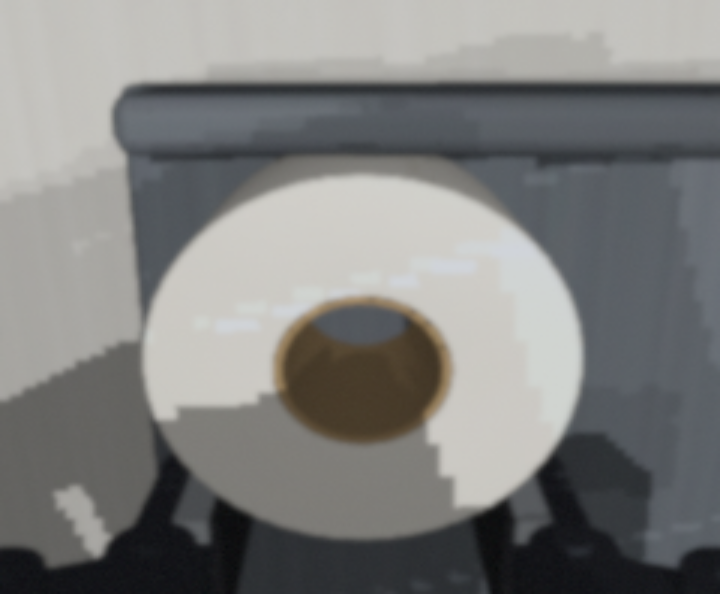

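Emit:
send_rows:
  delta_pos:
    - [0.0025,0,0]
    - [0.0025,0,0]
  rotation:
    - [0,0,0]
    - [0,0,0]

```text
time_s: 7.7
tcp_pos: [0.504, 0.1792, 0.0919]
tool_rot: [0.0, 0.723, 0.691, -0.0]
ft_force: [-0.7, -2.7, 0.4]
grip_width: 0.0403
```

Emit:
send_rows:
  delta_pos:
    - [0.0025,0,0]
    - [0.0025,0,0]
  rotation:
    - [0,0,0]
    - [0,0,0]

```text
time_s: 7.9
tcp_pos: [0.504, 0.1795, 0.0919]
tool_rot: [0.0, 0.723, 0.691, -0.001]
ft_force: [-0.0, -9.6, 2.8]
grip_width: 0.0401
```

Emit:
send_rows:
  delta_pos:
    - [-0.01,0,0]
    - [-0.05,0,0]
    - [-0.12,0,0]
    - [-0.18,0,-0.02]
    - [-0.22,0,-0.12]
    - [-0.25,0,-0.24]
    - [-0.3,0,-0.36]
    - [-0.35,0,-0.36]
  rotation:
    - [0,0,0]
    - [0,0,0]
    - [0,0,0]
    - [0,0,0]
    - [0,0,0]
    - [0,0,-0.2]
    - [0,0,-0.4]
    - [0,0,-0.6]

```text
time_s: 8.7
tcp_pos: [0.4996, 0.0393, 0.2414]
tool_rot: [0.004, 0.548, 0.836, 0.003]
ft_force: [0.4, 0.1, -0.8]
grip_width: 0.0402
```

```bash
python3 - <<'E'
from h import *
p=np.load("stand.npy"); i=bot.camera_info("scene")
for n,px in [("bottle",(447,201)),("jar",(484,242)),("sp1",(420,172)),("sp2",(402,150))]: print(n,stand_local(p,unproj(i,[px],0)[0][:2]).round(3))
bot.camera("wrist")
im=bot.camera("wrist")[:,:,::-1]; cv2.imwrite("pics/wrist11.png",im)
E
python3 go.py 0.112 -0.0714 0.20 1.5708
```

```text
bottle [ 0.225 -0.019]
jar [ 0.22  -0.173]
sp1 [0.228 0.105]
sp2 [0.237 0.206]
t 8.8 tcp [0.4979 0.0384 0.2372] local [-0.0882 -0.0129] F [ 0.6  0.5 -0.5] goal world [ 0.6952 -0.029   0.2   ]
units dpos [-0.3499  0.3862  0.0945] rot [ 0.002   0.0033 -1.4245] yaw_local_now 0.4519961355591928
```

View pics/wrist11.png

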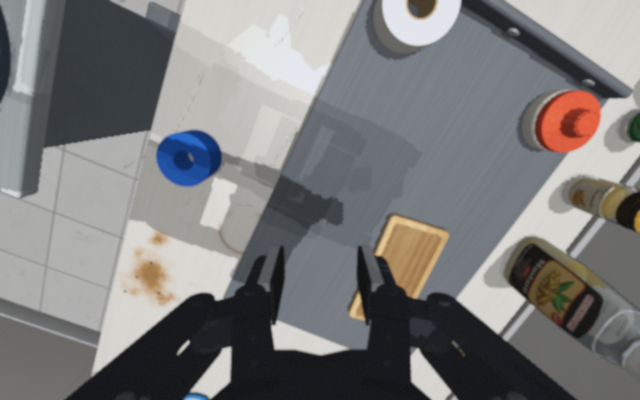

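Emit:
send_rows:
  delta_pos:
    - [-0.35,0.38,0]
    - [-0.35,0.38,0]
    - [-0.35,0.38,0]
    - [-0.35,0.38,0]
    - [-0.35,0.38,0]
    - [-0.35,0.38,0]
    - [-0.35,0.38,0]
  rotation:
    - [0,0,-0.9]
    - [0,0,-0.9]
    - [0,0,-0.9]
    - [0,0,-0.9]
    - [0,0,-0.9]
    - [0,0,-0.9]
    - [0,0,-0.9]
  fingers: 85

```text
time_s: 9.5
tcp_pos: [0.6917, -0.0279, 0.2348]
tool_rot: [-0.001, 0.23, 0.973, 0.0]
ft_force: [-0.7, 0.4, 0.9]
grip_width: 0.0849
```

```bash
python3 go.py 0.112 -0.0714 0.14 1.5708
```

```text
t 9.5 tcp [ 0.6917 -0.0279  0.2348] local [ 0.1084 -0.0705] F [-0.7  0.4  0.9] goal world [ 0.6952 -0.029   0.14  ]
units dpos [-0.0096  0.0016  0.237 ] rot [-0.     -0.0026 -0.534 ] yaw_local_now 1.1513653879548473
```

Emit:
send_rows:
  delta_pos:
    - [-0.006,0,0]
    - [-0.007,0,0]
    - [-0.008,0,0.05]
    - [-0.009,0,0.1]
    - [-0.009,0,0.2]
    - [-0.009,0,0.23]
    - [-0.009,0,0.23]
  rotation:
    - [0,0,-0.2]
    - [0,0,-0.4]
    - [0,0,-0.534]
    - [0,0,-0.534]
    - [0,0,-0.534]
    - [0,0,-0.534]
    - [0,0,-0.534]

```text
time_s: 10.2
tcp_pos: [0.6944, -0.0294, 0.1425]
tool_rot: [-0.002, 0.021, 1.0, 0.0]
ft_force: [-0.3, -0.1, 0.3]
grip_width: 0.0852
```

```bash
python3 go.py 0.112 -0.0714 0.092 1.5708; python3 - <<'E'
from h import *
for c in ["wrist","side"]:
    im=bot.camera(c)[:,:,::-1]
    if c=="side": im=cv2.resize(im[100:280,280:500],None,fx=3,fy=3,interpolation=cv2.INTER_CUBIC)
    cv2.imwrite(f"pics/{c}12.png",im)
E
```

```text
t 10.2 tcp [ 0.6944 -0.0294  0.1425] local [ 0.1112 -0.0718] F [-0.3 -0.1  0.3] goal world [ 0.6952 -0.029   0.092 ]
units dpos [-0.0025  0.0011  0.1264] rot [ 0.0004 -0.0045  0.004 ] yaw_local_now 1.5739200999574705
```

View pics/wrist12.png

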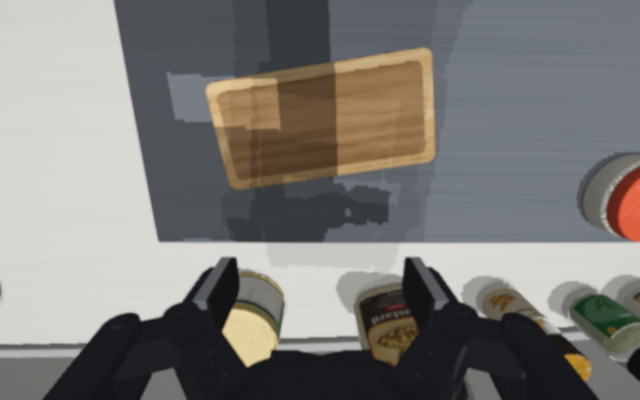

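View pics/side12.png

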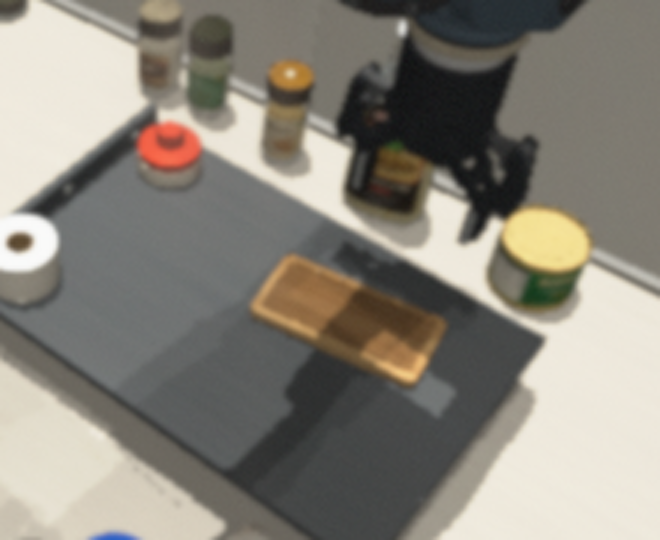

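```bash
python3 - <<'E'
from h import *
i=bot.camera_info("wrist"); p=np.load("stand.npy"); s=bot.sense()
L=lambda px,z:[stand_local(p,w[:2]).round(4).tolist() for w in unproj(i,px,z)]
print("tray",L([(207,88),(431,48),(434,160),(234,188)],.072),"back",L([(170,241),(600,242)],.06),"right",L([(118,10),(157,235)],.06))
t=s['tcp_pos']
print("tips px if 12/25mm below", proj(i,[t+[-.011,.043,-.012],t+[-.011,.043,-.025],t+[.011,.043,-.012],t+[.011,.043,-.025]]).round())
E
```

```text
tray [[0.0218, -0.1426], [-0.0014, -0.0061], [0.0662, 0.0042], [0.0864, -0.1314]] back [[0.1334, -0.1896], [0.133, 0.1515]] right [[-0.0243, -0.1974], [0.1283, -0.1991]]
tips px if 12/25mm below [[404. 249.]
 [397. 238.]
 [402. 286.]
 [396. 273.]]
```

Emit:
send_rows:
  delta_pos:
    - [-0.002,0,0.05]
    - [-0.002,0,0.1]
    - [-0.002,0,0.13]
    - [-0.002,0,0.145]
    - [-0.002,0,0.145]
    - [-0.002,0,0.145]
  rotation:
    - [0,-0.004,0.004]
    - [0,-0.004,0.004]
    - [0,-0.004,0.004]
    - [0,-0.004,0.004]
    - [0,-0.004,0.004]
    - [0,-0.004,0.004]

```text
time_s: 10.9
tcp_pos: [0.6971, -0.03, 0.0871]
tool_rot: [0.002, 0.022, 1.0, -0.0]
ft_force: [-0.1, 0.8, -0.6]
grip_width: 0.085
```

```bash
python3 go.py 0.112 -0.0714 0.077 1.5708; python3 - <<'E'
from h import *
for c in ["wrist","side"]:
    im=bot.camera(c)[:,:,::-1]
    if c=="side": im=cv2.resize(im[130:250,330:470],None,fx=5,fy=5,interpolation=cv2.INTER_CUBIC)
    cv2.imwrite(f"pics/{c}13.png",im)
E
```

```text
t 10.9 tcp [ 0.6971 -0.03    0.0871] local [ 0.1139 -0.0723] F [-0.1  0.8 -0.6] goal world [ 0.6952 -0.029   0.077 ]
units dpos [0.0049 0.0023 0.0251] rot [-0.0001  0.0059  0.0022] yaw_local_now 1.5724963579213072
```

View pics/wrist13.png

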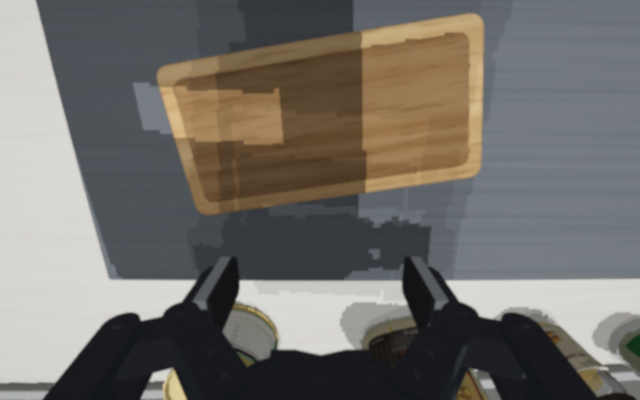

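View pics/side13.png

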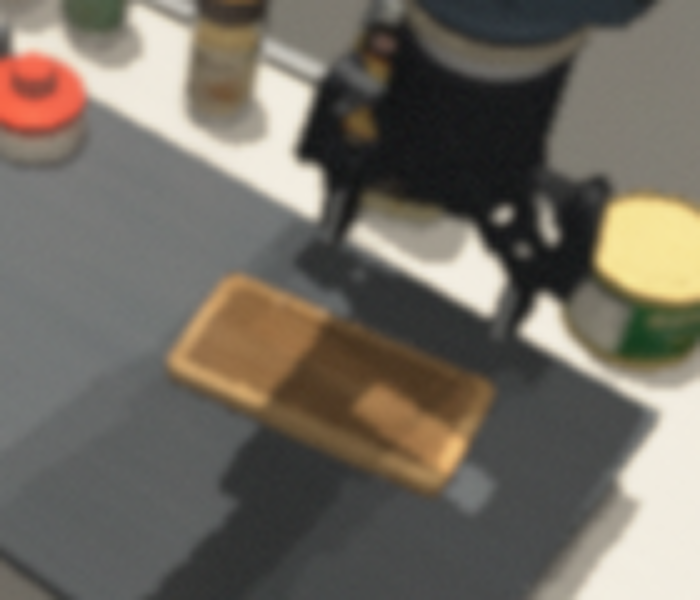

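Emit:
send_rows:
  delta_pos:
    - [0.01,0.002,0.01]
    - [0.01,0.002,0.018]
    - [0.01,0.002,0.02]
    - [0.01,0.002,0.02]
  rotation:
    - [0,0.003,0.002]
    - [0,0.003,0.002]
    - [0,0.003,0.002]
    - [0,0.003,0.002]

```text
time_s: 11.4
tcp_pos: [0.6925, -0.029, 0.0776]
tool_rot: [0.0, 0.023, 1.0, -0.0]
ft_force: [0.6, -0.2, 0.2]
grip_width: 0.0848
```

```bash
python3 go.py 0.11 -0.0714 0.076 1.5708; python3 - <<'E'
from h import *
for c in ["side"]:
    im=bot.camera(c)[:,:,::-1]
    if c=="side": im=cv2.resize(im[130:250,330:470],None,fx=5,fy=5,interpolation=cv2.INTER_CUBIC)
    cv2.imwrite(f"pics/{c}14.png",im)
E
```

```text
t 11.4 tcp [ 0.6925 -0.029   0.0776] local [ 0.1093 -0.0715] F [ 0.6 -0.2  0.2] goal world [ 0.6932 -0.0289  0.076 ]
units dpos [-0.0017  0.0002  0.0041] rot [0.     0.0006 0.0003] yaw_local_now 1.5710620625713798
```

View pics/side14.png

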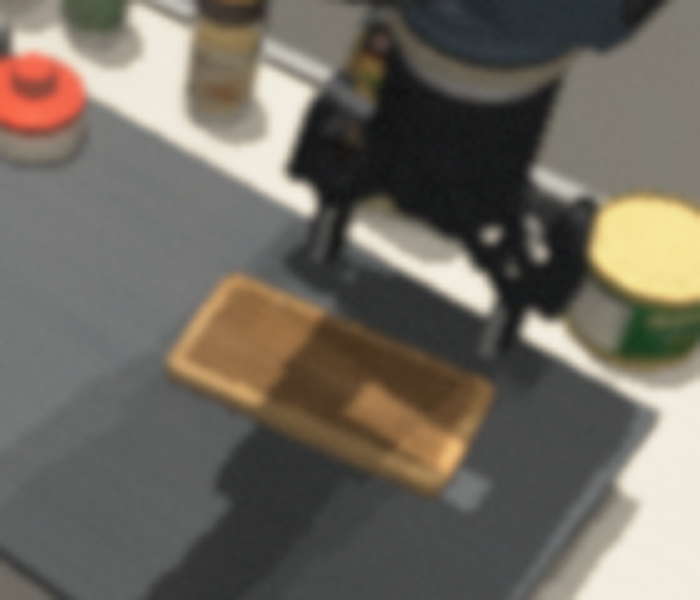

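Emit:
send_rows:
  delta_pos:
    - [-0.001,0,0.004]
    - [-0.001,0,0.004]
  rotation:
    - [0,0,0]
    - [0,0,0]

```text
time_s: 11.65
tcp_pos: [0.693, -0.029, 0.0761]
tool_rot: [0.0, 0.022, 1.0, -0.0]
ft_force: [0.2, 0.9, -0.0]
grip_width: 0.0848
```

Emit:
send_rows:
  delta_pos:
    - [0,0,0.004]
    - [0,0,0.004]
  rotation:
    - [0,0,0]
    - [0,0,0]

```text
time_s: 11.85
tcp_pos: [0.6929, -0.029, 0.0745]
tool_rot: [0.0, 0.023, 1.0, 0.0]
ft_force: [-0.2, 0.3, 0.2]
grip_width: 0.0849
```

Emit:
send_rows:
  delta_pos:
    - [0,0,0.0025]
    - [0,0,0.0025]
  rotation:
    - [0,0,0]
    - [0,0,0]

```text
time_s: 12.05
tcp_pos: [0.693, -0.029, 0.0735]
tool_rot: [0.0, 0.022, 1.0, -0.0]
ft_force: [-1.1, -0.2, -0.5]
grip_width: 0.0851
```

Emit:
send_rows:
  delta_pos:
    - [0,0,0.0025]
    - [0,0,0.0025]
  rotation:
    - [0,0,0]
    - [0,0,0]

```text
time_s: 12.25
tcp_pos: [0.693, -0.029, 0.0726]
tool_rot: [0.0, 0.023, 1.0, -0.0]
ft_force: [0.6, 0.7, -0.6]
grip_width: 0.0848
```

Emit:
send_rows:
  delta_pos:
    - [0,0,0.0025]
    - [0,0,0.0025]
  rotation:
    - [0,0,0]
    - [0,0,0]

```text
time_s: 12.45
tcp_pos: [0.6931, -0.029, 0.0721]
tool_rot: [0.001, 0.022, 1.0, -0.0]
ft_force: [-0.8, 1.3, 4.9]
grip_width: 0.0852
```

Emit:
send_rows:
  delta_pos:
    - [0.003,0,-0.006]
    - [0.02,0,-0.006]
    - [0.04,0,-0.006]
    - [0.06,0,-0.006]
    - [0.08,0,-0.006]
    - [0.1,0,-0.006]
    - [0.12,0,-0.006]
    - [0.14,0,-0.006]
  rotation:
    - [0,0,0]
    - [0,0,0]
    - [0,0,0]
    - [0,0,0]
    - [0,0,0]
    - [0,0,0]
    - [0,0,0]
    - [0,0,0]

```text
time_s: 13.25
tcp_pos: [0.6364, -0.0265, 0.0741]
tool_rot: [0.0, 0.023, 1.0, -0.0]
ft_force: [0.3, -0.0, 0.4]
grip_width: 0.085
```

```bash
python3 go.py -0.069 -0.0714 0.0745 1.5708; python3 - <<'E'
from h import *
for c in ["wrist"]:
    im=bot.camera(c)[:,:,::-1]
    cv2.imwrite(f"pics/{c}15.png",im)
E
```

```text
t 13.25 tcp [ 0.6364 -0.0265  0.0741] local [ 0.0531 -0.0715] F [ 0.3 -0.   0.4] goal world [ 0.5144 -0.0208  0.0745]
units dpos [ 3.053e-01  3.000e-04 -1.300e-03] rot [0.     0.0011 0.0003] yaw_local_now 1.5710473510527465
```

View pics/wrist15.png

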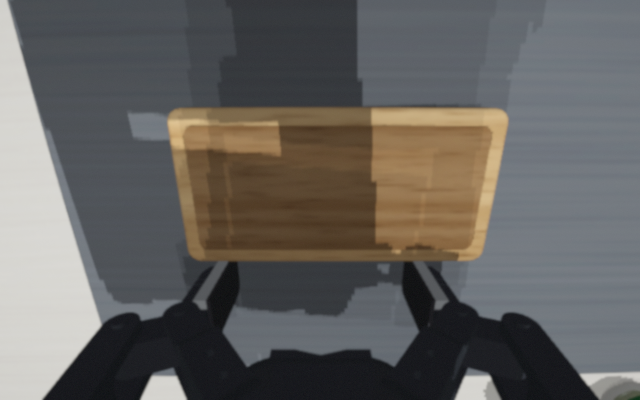

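Emit:
send_rows:
  delta_pos:
    - [0.03,0,0]
    - [0.06,0,0]
    - [0.09,0,0]
    - [0.12,0,0]
    - [0.15,0,0]
    - [0.18,0,0]
    - [0.2,0,0]
    - [0.22,0,0]
  rotation:
    - [0,0,0]
    - [0,0,0]
    - [0,0,0]
    - [0,0,0]
    - [0,0,0]
    - [0,0,0]
    - [0,0,0]
    - [0,0,0]

```text
time_s: 14.1
tcp_pos: [0.5489, -0.0225, 0.0741]
tool_rot: [0.001, 0.023, 1.0, -0.0]
ft_force: [0.6, -0.5, -0.5]
grip_width: 0.0848
```

Emit:
send_rows:
  delta_pos:
    - [0.01,0,0]
    - [0.02,0,0]
    - [0.02,0,0]
    - [0.02,0,0]
  rotation:
    - [0,0,0]
    - [0,0,0]
    - [0,0,0]
    - [0,0,0]

```text
time_s: 14.5
tcp_pos: [0.5412, -0.0222, 0.0739]
tool_rot: [0.0, 0.023, 1.0, 0.0]
ft_force: [0.1, -0.8, -0.9]
grip_width: 0.0848
```

```bash
python3 go.py -0.069 -0.0714 0.0745 1.5708; python3 - <<'E'
from h import *
for c in ["wrist","scene","side"]:
    im=bot.camera(c)[:,:,::-1]
    if c!="wrist": im=cv2.resize(im[120:300,280:480],None,fx=3.3,fy=3.3,interpolation=cv2.INTER_CUBIC)
    cv2.imwrite(f"pics/{c}16.png",im)
E
```

```text
t 14.5 tcp [ 0.5412 -0.0222  0.0739] local [-0.0421 -0.0715] F [ 0.1 -0.8 -0.9] goal world [ 0.5144 -0.0208  0.0745]
units dpos [ 0.0672  0.0003 -0.0015] rot [0.     0.0008 0.0003] yaw_local_now 1.57106021396257
```

View pics/wrist16.png

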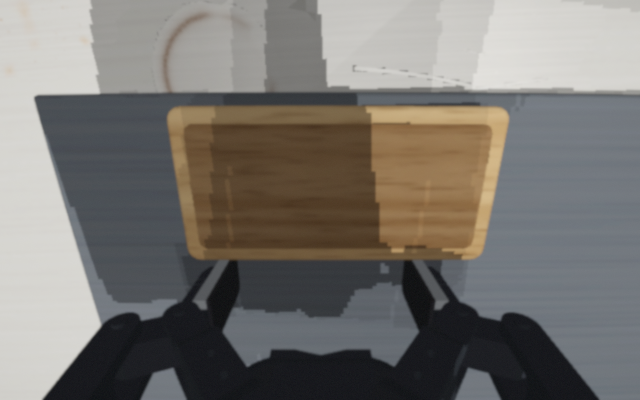

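View pics/side16.png

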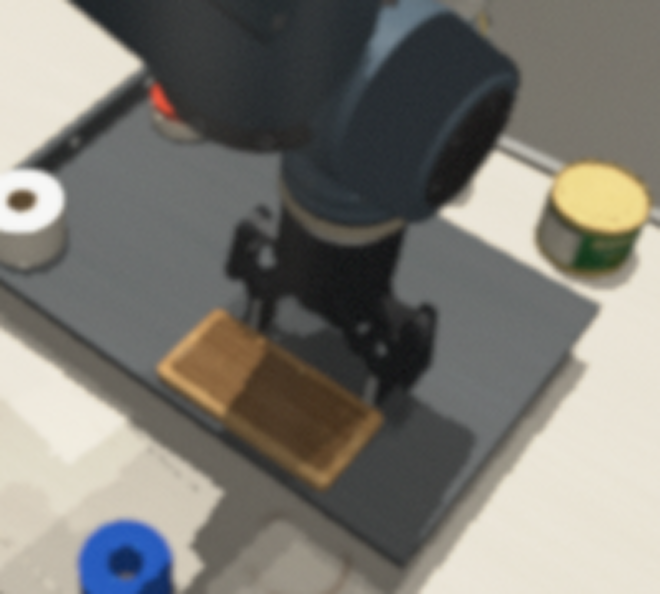

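View pics/scene16.png

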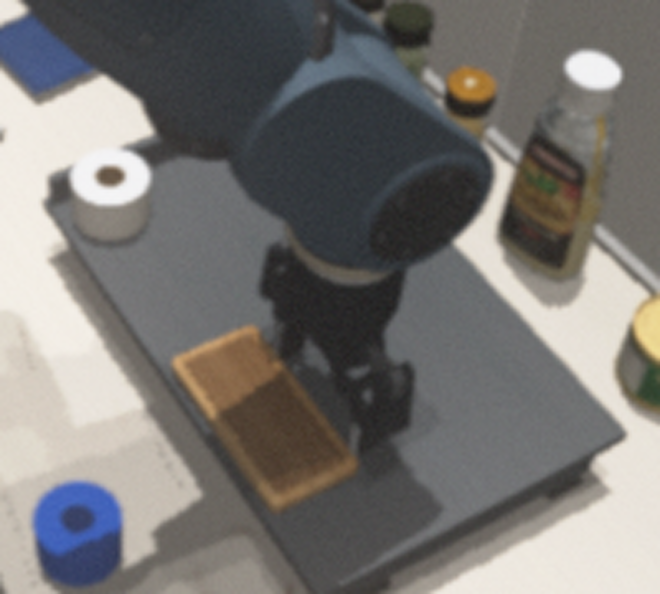

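```bash
cat > edge.py <<'E'
from h import *
p=np.load("stand.npy")
im=bot.camera("wrist"); i=bot.camera_info("wrist"); s=bot.sense()
g=gaussian_filter(im.astype(float),(.8,2,0)); 
rb=g[...,0]-g[...,2]; gr=g.mean(2)
def line(f,cols,r0,r1,sg):
    out=[]
    for c in cols:
        d=np.gradient(f[:,c])*sg; k=r0+d[r0:r1].argmax()
        a,b,e=d[k-1],d[k],d[k+1]; out.append((c,k+.5*(a-e)/(a-2*b+e)))
    out=np.array(out,float); 
    fit=np.polyfit(out[:,0],out[:,1],1); res=out[:,1]-np.polyval(fit,out[:,0]); ok=abs(res-np.median(res))<.8
    return out[ok]
import sys
fr=line(rb,range(200,480,6),*eval(sys.argv[1]),1); bk=line(rb,range(215,460,6),*eval(sys.argv[2]),-1)
st=line(gr,list(range(60,140,4))+list(range(530,636,4)),*eval(sys.argv[3]),-1)
for n,L,z in [("tray front",fr,.072),("tray back",bk,.072),("stand front",st,.06)]:
    w=np.array([stand_local(p,q[:2]) for q in unproj(i,L,z)]); f=np.polyfit(w[:,1],w[:,0],1)
    print(n,len(L),"rows",L[0],L[-1],"x at y=-.065:",np.polyval(f,-.065).round(4),"slope",f[0].round(4),"z",z)
for z in(.06,): 
    w=np.array([stand_local(p,q[:2]) for q in unproj(i,fr,z)]); f=np.polyfit(w[:,1],w[:,0],1); print("tray front if z=.06",np.polyval(f,-.065).round(4))
print("tcp",stand_local(p,s['tcp_pos'][:2]).round(4))
E
python3 edge.py "(95,125)" "(240,272)" "(85,103)"; python3 - <<'E'
from h import *
p=np.load("stand.npy"); i=bot.camera_info("wrist")
print([stand_local(p,w[:2]).round(4).tolist() for w in unproj(i,[(167,110),(509,110),(485,255),(190,255)],.072)])
im=bot.camera("wrist")[:,:,::-1]; cv2.imwrite("pics/wrist17.png",cv2.resize(im[80:130,150:350],None,fx=4,fy=8,interpolation=cv2.INTER_CUBIC))
E
```

```text
tray front 47 rows [200.         105.11431164] [476.         105.09781706] x at y=-.065: -0.1239 slope -0.0022 z 0.072
tray back 41 rows [215.         259.36506189] [455.         259.03465841] x at y=-.065: -0.0547 slope -0.0022 z 0.072
stand front 29 rows [60.         94.07169491] [630.          89.39821757] x at y=-.065: -0.1298 slope -0.0091 z 0.06
tray front if z=.06 -0.1238
tcp [-0.0421 -0.0715]
[[-0.122, -0.1323], [-0.1223, 0.0041], [-0.0571, 0.0064], [-0.0569, -0.1323]]
```

View pics/wrist17.png

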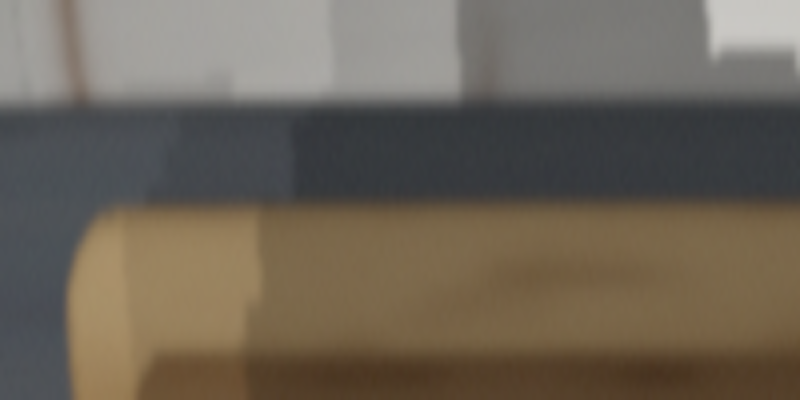

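```bash
python3 - <<'E'
from h import *
im=bot.camera("wrist"); g=gaussian_filter(im.astype(float),(.5,1,0)).mean(2)
for c in (60,90,130,300,480,530,560,600,630): print(c,g[84:112,c].astype(int))
cv2.imwrite("pics/wrist18.png",np.hstack([cv2.resize(im[75:125,20:120,::-1],None,fx=4,fy=8,interpolation=cv2.INTER_CUBIC),cv2.resize(im[75:125,540:640,::-1],None,fx=4,fy=8,interpolation=cv2.INTER_CUBIC)]))
E
```

```text
60 [211 211 211 211 211 211 211 210 206 191 158 112  81  73  75  77  78  79
  79  78  79  80  80  80  80  79  78  78]
90 [211 211 212 212 212 212 212 210 201 174 129  90  78  77  78  79  78  78
  78  78  79  80  80  80  79  79  79  79]
130 [155 155 156 156 156 155 149 140 124 100  79  71  71  74  78  79  79  79
  79  79  80  80  81  81  80  80  80  80]
300 [121 121 121 121 121 119 116 104  85  66  58  57  57  57  58  58  58  58
  58  60  65  76  86  93  97  98  98  97]
480 [222 220 218 217 212 194 167 142 118  98  93  98 104 108 109 110 109 104
  96  89  89  98 116 135 149 156 159 160]
530 [218 218 216 205 183 163 153 143 127 107  99 104 113 119 122 123 123 123
 124 124 125 125 126 125 125 124 123 123]
560 [215 213 207 190 169 156 153 151 142 122 106 104 109 116 121 122 123 123
 123 124 124 125 125 126 124 124 123 122]
600 [212 211 211 210 207 196 174 153 140 125 108 102 107 114 119 121 122 122
 122 123 123 124 125 125 124 123 122 121]
630 [210 209 209 208 202 188 168 155 151 143 125 107 105 111 116 120 121 121
 121 122 122 123 123 123 123 122 121 120]
```

View pics/wrist18.png

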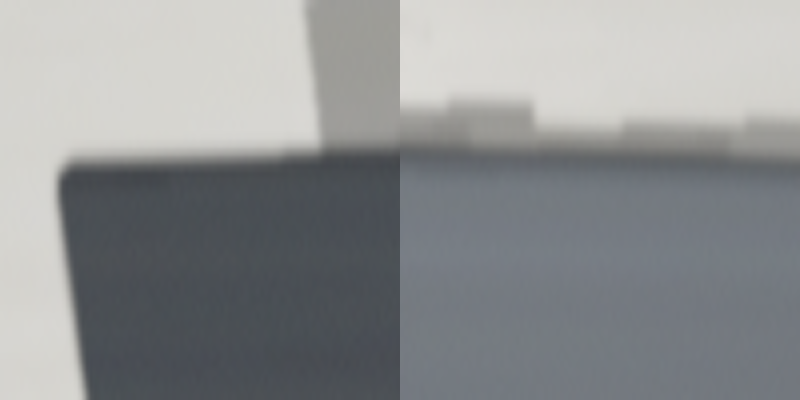

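```bash
python3 - <<'E'
from h import *
p=np.load("stand.npy"); i=bot.camera_info("wrist")
w=np.array([stand_local(p,q[:2]) for q in unproj(i,[(60,94.5),(90,93.7),(130,92.8),(300,91.9),(480,92.2),(530,92.5),(560,93),(600,93.5),(630,94.3)],.06)]); print(w.round(4),np.polyfit(w[:,1],w[:,0],1))
E
```

```text
[[-0.1286 -0.1848]
 [-0.1288 -0.1713]
 [-0.129  -0.1535]
 [-0.1291 -0.0799]
 [-0.1293 -0.0025]
 [-0.1295  0.0195]
 [-0.1294  0.0328]
 [-0.1295  0.0508]
 [-0.1294  0.0646]] [-0.00306208 -0.12932685]
```

Emit:
send_rows:
  delta_pos:
    - [0.015,0,0]
    - [0.03,0,0]
    - [0.045,0,0]
    - [0.052,0,0]
    - [0.055,0,0]
    - [0.055,0,0]
    - [0.055,0,0]
  rotation:
    - [0,0,0]
    - [0,0,0]
    - [0,0,0]
    - [0,0,0]
    - [0,0,0]
    - [0,0,0]
    - [0,0,0]

```text
time_s: 15.5
tcp_pos: [0.5192, -0.0212, 0.0739]
tool_rot: [0.0, 0.023, 1.0, 0.0]
ft_force: [-0.0, -0.1, -0.2]
grip_width: 0.085
```

```bash
python3 go.py -0.0675 -0.0714 0.0745 1.5708; python3 - <<'E'
from h import *
im=bot.camera("wrist")
cv2.imwrite("pics/wrist19.png",im[:,:,::-1])
g=gaussian_filter(im.astype(float),(.5,1,0)).mean(2)
for c in (60,90,110,530,560,600,630): print(c,g[124:160,c].astype(int))
E
```

```text
t 15.5 tcp [ 0.5192 -0.0212  0.0739] local [-0.0642 -0.0715] F [-0.  -0.1 -0.2] goal world [ 0.5159 -0.0209  0.0745]
units dpos [ 0.0083  0.0003 -0.0015] rot [0.     0.0008 0.0003] yaw_local_now 1.5710652553301148
60 [212 212 212 212 212 211 212 212 212 212 212 213 213 213 212 212 210 207
 194 162 113  77  71  73  74  77  78  79  79  79  80  80  81  81  80  79]
90 [213 213 213 213 213 213 213 213 213 213 213 212 212 212 211 210 208 193
 154  98  65  65  71  75  77  79  79  79  79  79  80  80  81  81  80  80]
110 [177 181 180 172 163 160 160 162 164 168 171 175 181 184 185 189 191 178
 135  80  60  65  72  75  78  79  79  79  79  79  80  80  80  80  80  80]
530 [190 168 155 147 142 141 140 141 142 141 141 141 141 141 140 133 119  96
  72  61  74  92 106 114 120 123 124 124 123 124 125 125 126 126 125 124]
560 [172 158 153 151 147 143 140 140 140 140 140 139 139 137 130 120 111  97
  77  64  72  90 104 113 119 122 123 122 123 124 125 125 126 126 125 124]
600 [207 197 173 150 142 140 139 139 140 140 140 139 139 139 139 135 126 107
  85  66  66  83  99 110 116 120 122 122 123 123 124 124 124 124 123 122]
630 [201 184 165 155 150 145 140 139 138 138 137 137 137 136 131 120 112 104
  88  67  64  78  94 105 112 118 120 121 122 122 123 123 124 123 122 121]
```

View pics/wrist19.png

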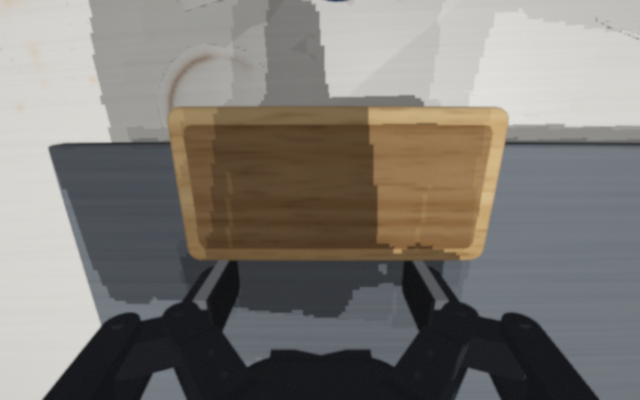

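```bash
python3 edge.py "(95,125)" "(240,272)" "(135,150)"; python3 - <<'E'
from h import *
p=np.load("stand.npy"); i=bot.camera_info("wrist")
for px in ([(60,143.5),(90,142.6),(110,142.2),(530,141.3),(560,141.5),(600,141.8),(630,142.6)],[(60,146),(90,144.5),(110,144),(530,143),(560,143.1),(600,143.5),(630,143.8)],[(60,149),(90,147),(110,146.3),(530,144.9),(560,144.9),(600,145.3),(630,145.6)]):
  w=np.array([stand_local(p,q[:2]) for q in unproj(i,px,.06)]); f=np.polyfit(w[:,1],w[:,0],1); print(f, np.polyval(f,-.065))
E
```

```text
tray front 47 rows [200.         106.25162845] [476.         106.77883775] x at y=-.065: -0.1455 slope -0.0012 z 0.072
tray back 41 rows [215.         259.72370296] [455.         259.27172448] x at y=-.065: -0.0766 slope -0.002 z 0.072
stand front 46 rows [ 64.         142.83283231] [634.         141.88490122] x at y=-.065: -0.1304 slope -0.004 z 0.06
tray front if z=.06 -0.1454
tcp [-0.0642 -0.0715]
[-0.00387655 -0.13041274] -0.1301607639082661
[-0.00499168 -0.12966451] -0.12934005161493403
[-0.00657496 -0.12875995] -0.12833257489447092
```

Emit:
send_rows:
  delta_pos:
    - [0.004,0,0]
    - [0.008,0,0]
    - [0.0088,0,0]
    - [0.0088,0,0]
  rotation:
    - [0,0,0]
    - [0,0,0]
    - [0,0,0]
    - [0,0,0]

```text
time_s: 16.0
tcp_pos: [0.5156, -0.021, 0.0739]
tool_rot: [0.0, 0.023, 1.0, 0.0]
ft_force: [0.0, 0.4, -0.4]
grip_width: 0.085
```

```bash
python3 go.py -0.0675 -0.0714 0.0745 1.5708; python3 edge.py "(95,125)" "(240,272)" "(143,160)"
```

```text
t 16.0 tcp [ 0.5156 -0.021   0.0739] local [-0.0678 -0.0715] F [ 0.   0.4 -0.4] goal world [ 0.5159 -0.0209  0.0745]
units dpos [-0.0009  0.0003 -0.0014] rot [0.     0.0008 0.0003] yaw_local_now 1.5710639162767992
tray front 47 rows [200.        107.5705198] [476.        107.9953463] x at y=-.065: -0.1487 slope -0.0012 z 0.072
tray back 41 rows [215.         260.71308364] [455.         260.29115023] x at y=-.065: -0.0797 slope -0.0023 z 0.072
stand front 45 rows [ 68.         150.16175417] [634.        149.4182269] x at y=-.065: -0.1306 slope -0.0038 z 0.06
tray front if z=.06 -0.1486
tcp [-0.0679 -0.0715]
```

Emit:
send_rows:
  delta_pos:
    - [0.0018,0,0]
    - [0.0018,0,0]
    - [0.0018,0,0]
  rotation:
    - [0,0,0]
    - [0,0,0]
    - [0,0,0]

```text
time_s: 16.35
tcp_pos: [0.5149, -0.021, 0.0739]
tool_rot: [0.0, 0.022, 1.0, -0.0]
ft_force: [-0.6, -0.1, 0.3]
grip_width: 0.0852
```

```bash
python3 edge.py "(95,125)" "(240,272)" "(143,160)"
```

```text
tray front 47 rows [200.         107.60453602] [476.         108.03041607] x at y=-.065: -0.1493 slope -0.0011 z 0.072
tray back 41 rows [215.         260.72440521] [455.         260.30690565] x at y=-.065: -0.0804 slope -0.0022 z 0.072
stand front 45 rows [ 68.         151.48145329] [634.         150.87910855] x at y=-.065: -0.1306 slope -0.0032 z 0.06
tray front if z=.06 -0.1492
tcp [-0.0685 -0.0715]
```

Emit:
send_rows:
  delta_pos:
    - [-0.005,0,0]
    - [-0.03,0,0]
    - [-0.07,0,0]
    - [-0.09,0,-0.06]
    - [-0.09,0,-0.18]
    - [-0.09,0,-0.3]
    - [-0.09,0,-0.42]
    - [-0.09,0,-0.5]
  rotation:
    - [0,0,0]
    - [0,0,0]
    - [0,0,0]
    - [0,0,0]
    - [0,0,0]
    - [0,0,0]
    - [0,0,0]
    - [0,0,0]

```text
time_s: 17.2
tcp_pos: [0.5518, -0.0227, 0.2778]
tool_rot: [0.002, 0.022, 1.0, -0.0]
ft_force: [0.4, 0.7, -0.2]
grip_width: 0.0851
```

```bash
python3 go.py -0.2 -0.0714 0.28 1.5708; python3 - <<'E'
from h import *
for c in ["wrist","scene","side"]:
    im=bot.camera(c)[:,:,::-1]
    if c!="wrist": im=cv2.resize(im[100:320,220:500],None,fx=2.8,fy=2.7,interpolation=cv2.INTER_CUBIC)
    cv2.imwrite(f"pics/{c}20.png",im)
E
```

```text
t 17.2 tcp [ 0.5518 -0.0227  0.2778] local [-0.0315 -0.0715] F [ 0.4  0.7 -0.2] goal world [ 0.3835 -0.0149  0.28  ]
units dpos [ 0.4211  0.0005 -0.0075] rot [-0.0004  0.006   0.0004] yaw_local_now 1.571083454477909
```

View pics/wrist20.png

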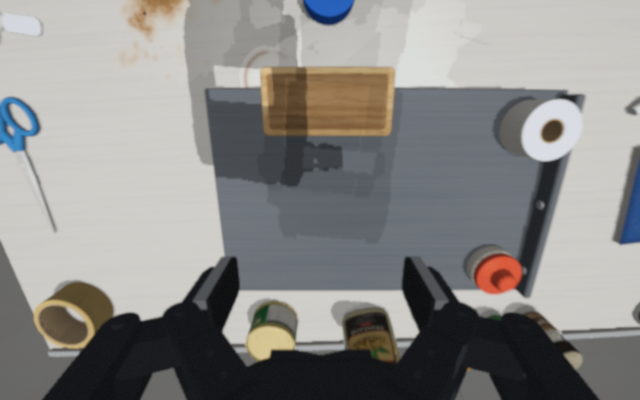

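View pics/side20.png

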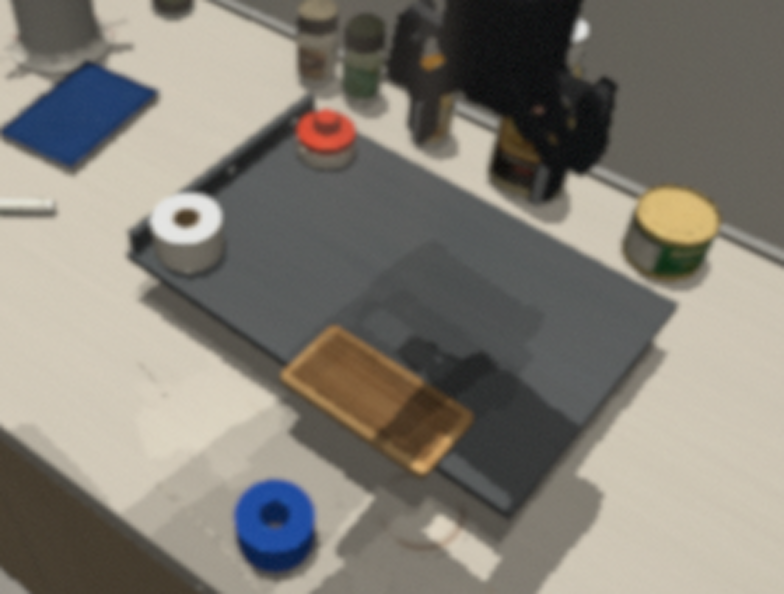

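View pics/scene20.png

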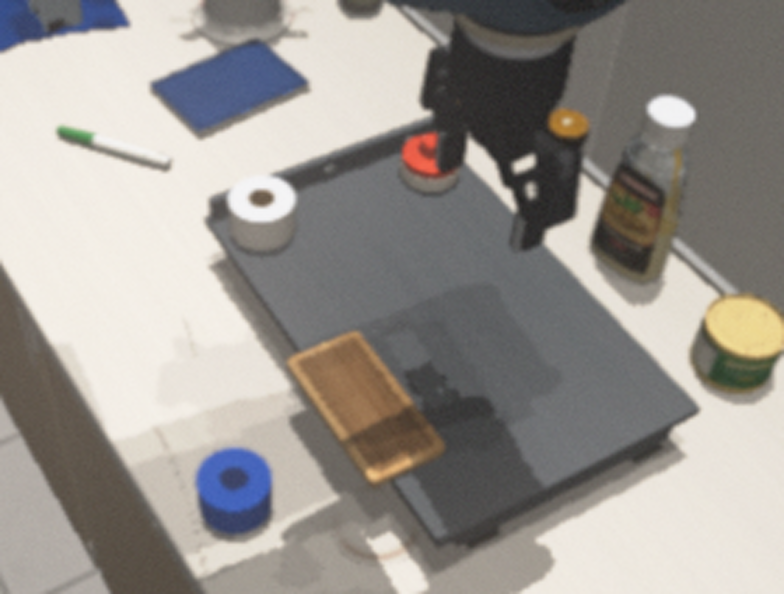

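```bash
cat > meas2.py <<'E'
from h import *
p=np.load("stand.npy")
G={c:(bot.camera_info(c),bot.camera(c)) for c in ["scene","side"]}
print("stand fit now",fit_stand(G,p)[0].round(4))
for what,r0,model,p0 in [("tray",{"scene":(250,351),"side":(248,354)},TRAY,(*T2(p,[(-.115,-.066)])[0],p[2])),("roll",{"scene":(178,313),"side":(186,287)},cyl(.0305,.04),(*T2(p,[(-.089,.16)])[0],0)),("timer",{"scene":(160,374),"side":(152,336)},cyl(.029,.046),(.69,.2,0))]:
    each={}
    for cn,(i,im) in G.items():
        k=bot.trace(cn,what)
        if not k: print("no",what,cn); continue
        b=min(k,key=lambda q:np.hypot(*(np.array(q['at'])-r0[cn])))
        each[cn]=(i,contour(b['mask']))
    for sel in (list(each),)+tuple([c] for c in each):
        x,rm=hullfit([each[c] for c in sel],model,p0,nyaw=what=="tray")
        print(what,sel,"offpx",x[3].round(2),"rms",rm.round(2),"local",stand_local(p,x[:2]).round(4),"relyaw",(x[2]-p[2]).round(4) if what=="tray" else "")
# gradient edges of tray
q=np.r_[T2(p,[(-.115,-.066)])[0],p[2]]
for cn,(i,im) in G.items():
    g=gaussian_filter(im.astype(float),(.6,.6,0)); rb=g[...,0]-g[...,2]
    for n,A,B,z,sg in [("front",(-.035,-.06),(-.035,.06),.072,-1),("back",(.035,-.06),(.035,.06),.072,1)]:
        s,v,d,mm=edge_offsets(rb,i,q,A,B,z,R=4,n=30)
        off=-s[(sg*d).argmax(1)]/mm; print(cn,n,"dx mm from nominal",np.median(off).round(2),"slope",np.polyfit(np.linspace(-.06,.06,30),off,1)[0].round(1),"mm/m")
print(bot.sense()['time_s'])
E
python3 meas2.py
```

```text
stand fit now [ 0.5866  0.0476 -0.0456]
tray ['scene', 'side'] offpx 0.87 rms 0.59 local [-0.1148 -0.066 ] relyaw 0.0046
tray ['scene'] offpx 0.91 rms 0.48 local [-0.1156 -0.0657] relyaw 0.0103
tray ['side'] offpx 0.85 rms 0.55 local [-0.114  -0.0662] relyaw -0.0008
roll ['scene', 'side'] offpx 0.74 rms 0.52 local [-0.0891  0.1594] relyaw 
roll ['scene'] offpx 0.99 rms 0.38 local [-0.0904  0.1596] relyaw 
roll ['side'] offpx 0.53 rms 0.26 local [-0.0881  0.1593] relyaw 
timer ['scene', 'side'] offpx 3.33 rms 2.46 local [0.08   0.1439] relyaw 
timer ['scene'] offpx 4.78 rms 2.05 local [0.0738 0.1415] relyaw 
timer ['side'] offpx 2.71 rms 1.48 local [0.0815 0.1442] relyaw 
scene front dx mm from nominal -1.18 slope 5.0 mm/m
scene back dx mm from nominal -0.61 slope 1.1 mm/m
side front dx mm from nominal -1.88 slope 10.6 mm/m
side back dx mm from nominal 0.26 slope -1.4 mm/m
17.75
```

```bash
python3 - <<'E'
from h import *
a=bot.camera("scene")[150:210,280:360,::-1]; b=bot.camera("side")[155:215,255:335,::-1]
cv2.imwrite("pics/roll21.png",np.hstack([cv2.resize(q,None,fx=5,fy=5,interpolation=cv2.INTER_CUBIC) for q in(a,b)]))
E
```

```text
(no output)
```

View pics/roll21.png

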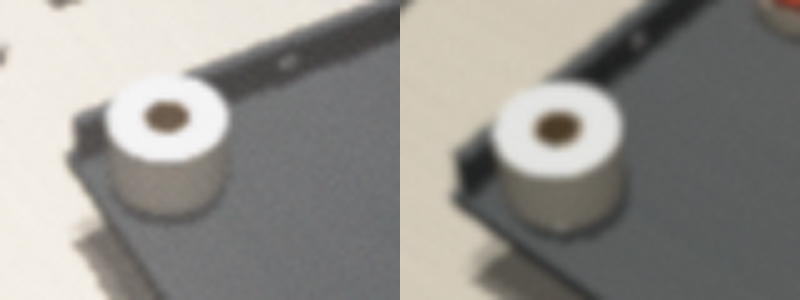

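The zoomed views show the roll upright and against the rail. The tray overhangs the front edge and the gripper is clear of everything, so I'm handing the job in.

```bash
python3 -c "
from station import bot
print(bot.finish_job())"
```

```text
the job is handed in; nothing more can be done
None
```

The job is done and handed in at about 18 s of the 72 s allowed.

- **Roll:** I pushed the white roll along the stand with both fingers until about 10 N showed it was against the left rail. My last fit puts its centre at y = 159.4 mm in the stand's frame; touching the rail would be 159.5 mm. It is still upright.
- **Tray:** I then squared it from behind with the open fingers and slid it toward the robot. My last fit puts its centre at x = -114.8 mm, where -115 mm is ideal, so the front side sticks out about 20 mm. It sits parallel to the stand's front edge within about 5 mrad. It also ended about 5 mm left of where it started, which happened as it squared up.
- **Where the checks disagreed:**
  - **Overhang:** the wrist camera gave about 19 to 20 mm, and the scene and side cameras differed by about 1.6 mm on the tray's position.
  - **Tray angle:** the scene camera alone gave 10 mrad, and the side camera gave about 0.
  - **Timer:** its fitted position was poor in both views, so I judged it by eye only.
- **Everything else:** the timer, order pad, marker and blue look-alike roll look unmoved in the pictures. The gripper was raised clear of everything at hand-in.

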